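Set up the bench sifter for a fine flour sample

ROBOT

A 7-joint arm with a two-finger parallel gripper is mounted at the origin on the work surface. World frame = base frame: x ahead of the robot, y to its left, z up, the work surface at z = 0. Lengths are in m, angles in rad, forces in N, time in s.
With the tool pointing down it reaches from about 0.425 to 0.95 m from the base axis. Payload 16.7 kg.
Tool frame: the origin (TCP) lies where the fingers leave the gripper's body, on its centre line; the fingertips stand 97 mm ahead of it and the grasp point (between the pads) lies 78 mm ahead of it; x points along the fingers, z is the direction in which the jaws open and shut, and the axes are right-handed (so a half turn about x gives the same grasp; the last joint's range is limited). The gripper opens to 94 mm and grips with 3 to 60 N. Pads are 16 mm wide; open, the fingers measure 119 mm over their backs; the gripper's body (75 mm by 177 mm) begins 78 mm behind the grasp point.
Start: joints at [1.022, 0.426, 0.074, 1.606, -0.034, 1.111, -0.067], TCP at [0.262, -0.622, 0.303] pointing down, gripper open.
Joint ranges: [-2.85, 2.85], [-0.5, 2.14], [-1.23, 1.37], [0.21, 2.46], [-1.02, 4.16], [0.16, 2.05], [-2.73, 2.73]. Speed limits (rad/s): [1.89, 1.89, 2.39, 2.39, 3.01, 3.01, 3.01].

INTERFACE

Orientations are given as a rotation vector (axis times angle).
In Python, from workcell import robot gives the robot as it stands.
- The arm moves only by the shell command python3 -m jog 'ROWS'. ROWS is text: rows parted by semicolons, each of 7 numbers parted by spaces: the shift along the tool's x, y, z in cm, then the turn, a rotation vector about the tool's x, y, z in units of 8 degrees (1.0 is 8 degrees), then the finger opening in cm, from 0 to 9.4. In form: tx ty tz ax ay az claw; .... A call has 1 to 8 rows; each row is the pose to reach, as a shift and turn from the pose commanded when the call began, along the tool's axes at that moment; what a row does not reach only later rows make up. A row lasts 1/10 s, in which the tool goes at most 50 mm and 8.59 degrees, less where a joint would pass 70% of its speed; a pose out of reach is approached as far as the arm can. A call with a gripper value outside its range is refused whole. The fingers move at their own pace and stop on an object; the grip force is fixed at half the most. Time passes only in rows, so rows that repeat a pose let the fingers close. It gives the time, the measured TCP pose, the force and the opening at its end, in the units of the state.
- robot.get_state(): the state, without advancing time (a new reading comes with each control period).
- robot.get_image(name): name is "side" or "top" or "wrist"; returns a dict with "pixels" (400x640x3 uint8, blue, green, red), "depth" (400x640 float32, m along the optical axis (not along the pixel's ray), 0 where there is no reading), "fovy" (degrees; the focal length in pixels is half the picture's height over the tangent of half this angle, whatever the lens; pixels are square), "cx", "cy" (the principal point, pixels), "origin" and "attitude" of the camera in the world; the wrist camera has in their place "hand_eye" (4x4, takes a point from camera to tool coordinates, whose origin is the TCP and whose axes are the tool frame's). Camera axes: x right, y down, z forward; pixel columns grow to the right and rows downward; lengths in m; the calibration is good to about 2 mm. A picture is of the moment at which its call begins: read the wrist's pose just before it.
- robot.sign_off(): hands the job in, once; it reports no verdict.
The state is a dict: "t": time; "joint_positions": joint angles; "dq": joint speeds; "effort": joint torques, N m; "eef_pos": TCP position; "orientation": TCP orientation; "ft_force": force on the tool from outside, world axes, zero at the start; "wrist_torque": the same for the moment, N m; "width": finger opening in m.
Only numpy, scipy, OpenCV 4.12 (cv2) and the standard library are available. Lean on these libraries where they do the work, as an engineer would, in place of code of your own. Each camera call takes 0.05 s, during which the arm holds its last target.

TASK

Set up the bench sifter: push its receiving pan fully home, its side against both brass pins and its rear end against the end stop, and fit the blue-handled fine sieve by lowering its two lugs through the entry slots of the collar and twisting it clockwise until both lugs drop into the locking notches. Leave the yellow-handled sieve and everything else on the bench where it is, and let go of sieve and pan.

Things in the scene. Friction and masses are not known exactly. Their poses are not given: they have to be found in the camera images.
- sifter: Bench flour sifter, fixed; place and heading vary. Origin: on the bench, below the axis of its collar; x points from the open front to the white motor column, z up. Base plate 14 mm thick, x -215 to 210, y -135 to 150 mm. Column x 94 to 204, y +-80 mm, 206 mm high with its knob. The collar ring hangs over the pan on a short arm from the column.
- collar_rim (a point): On the collar's axis at its top rim, 136 mm above the bench. The collar is an upright steel ring, bore 105 mm, outside 117 mm, its underside 97 mm above the bench, with two equal bayonet slots through its wall, half a turn apart (a white dot beside each entry slot, a red dot above each notch).
- entry_slot (a point): In the collar wall at one entry slot, 130 deg from the sifter's x towards its y, 119 mm up; the other is opposite (310 deg). The slots are 20 mm wide and open at the rim; a lug lowered in lands on the run floor, 114 mm above the bench (lug centre at 119). The run, 14 mm high under a roof, leads 40 deg clockwise seen from above to an end wall at the locking notch. Any lug fits any slot.
- lock_notch (a point): In the collar wall at one locking notch (sifter's y axis, 90 deg; the other at 270 deg), 112 mm above the bench, where a locked lug's centre lies. The notch is 14 mm wide and 7 mm deep in the run floor, right at the end wall of the run. A locked sieve's lugs lie along the sifter's y axis and have dropped 7 mm from the run.
- sifter_seat (a point): On the collar's axis at the height of a locked sieve's lug centres, 112 mm above the bench; axes as the sifter's.
- front_pin (a point): Top centre of the front brass pin (sifter x -105, y -106, z 44 mm): 12 mm thick, 30 mm tall on the base plate. The pan's side touches it at sifter y -100 mm.
- rear_pin (a point): Top centre of the rear brass pin (sifter x 0, y -106, z 44 mm), the same as the front one.
- end_stop (a point): Front face of the brass end stop, before the column (sifter x 75, y 0): 70 mm wide, up to 42 mm above the bench. The pan's rear end touches it.
- pan: Receiving pan, loose on the base plate: open steel tray 190 mm long (x), 200 wide (y), 42 high, 0.5 kg. Origin: centre of its underside; x points to its rear end, its -y side goes to the pins. Black stub handle on the front (-x): bar 16 mm wide, 10 high, reaching 160 mm from the origin. Home: origin at x -20, y 0, z 14 mm in the sifter's frame, axes parallel.
- pan_grip (a point): In the pan's stub handle (pan x -135, y 0, z 37 mm): where to pinch it across its 16 mm width.
- pan_side_front (a point): On the outside of the pan's pin side (pan x -85, y -100, z 20 mm); meets the front pin when home.
- pan_side_rear (a point): On the outside of the pan's pin side (pan x 20, y -100, z 20 mm); meets the rear pin when home.
- pan_end (a point): Middle of the outside of the pan's rear end (pan x 95, y 0, z 20 mm); touches the end stop when home.
- fine_sieve: Fine sieve with blue grip bar: open steel drum 100 mm wide, 72 high, foot tapered to 91 mm over its lowest 7 mm, 0.35 kg. Origin: centre of its underside, z up. Two opposite brass lugs along its x axis: pins 10 mm thick, 42 mm above the underside, tips 64 mm from the axis. A half turn makes no difference. It stands upright on the bench.
- fine_sieve_lugs (a point): On the fine sieve's axis midway between its lugs, 42 mm above its underside.
- fine_sieve_lug (a point): Centre line of one of the fine sieve's two lugs, 60 mm from its axis along its x, 42 mm above its underside.
- fine_sieve_grip (a point): Middle of the blue grip bar, 111 mm above the sieve's underside. The bar is 98 mm long (along the sieve's x, right above the lugs), 14 wide (y), 12 high, on two uprights at its ends; 33 mm free below it down to the rim.
- coarse_sieve: Spare coarse sieve, the same in every size as the fine one but with a yellow grip bar and a wider mesh. Not to be used. Origin: centre of its underside.
- sample_jar: Glass sample jar with white cap, 68 mm diameter, 105 mm high. Origin: centre of its underside. Bystander.
- mixing_bowl: White ceramic bowl, 140 mm wide, 65 mm high. Origin: centre of its underside. Bystander.
- bench_scraper: Bench scraper: steel blade 100 by 110 mm with black handle rod 24 mm thick, lying on the bench. Origin: middle of its underside. Bystander.
- sugar_tin: Green tin with steel lid, 76 mm diameter, 120 mm high. Origin: centre of its underside. Bystander.
Not all that is in view belongs to the job. Leave any orange, purple or turquoise look-alike of the fine_sieve alone.

How it is judged:
By the outcome, as a careful person would: the job done as asked, in the order asked, and still so for the second after the job is handed in, with the robot touching nothing.
It also fails if it takes over 72 s, if anything falls off the work surface, if the arm or the gripper's body presses on something with over 40 N, if the wrist force passes 120 N, or if a joint passes its speed limit or range.

## Working session

There is one attempt and no reset: what is moved stays moved. The work goes in short steps, Python scripts to look and compute and a shell command to move; the robot and the scene stay as the last step left them, time stands still between calls to the robot, and variables do not carry over. Pictures are saved under pics/ and viewed, and the job is handed in when it is done.

```bash
mkdir -p pics; ls
python3 - <<'E'
from workcell import robot
import cv2,pickle
s=robot.get_state();print(s)
for n in ("side","top","wrist"):
    im=robot.get_image(n);cv2.imwrite(f"pics/{n}0.png",im["pixels"]);pickle.dump(im,open(f"pics/{n}0.pkl","wb"))
    print(n,{k:v for k,v in im.items() if k not in("pixels","depth")})
E
```

```text
pics
{'t': 0.0, 'joint_positions': array([ 1.02254419,  0.42674378,  0.07382011,  1.60660502, -0.03411314,
        1.11077737, -0.06706353]), 'dq': array([-1.50620004e-03, -1.08165023e-03,  1.78543336e-05, -1.07715320e-03,
        1.16433244e-04,  7.81016997e-04, -3.89061419e-04]), 'effort': array([-3.06683278e-04, -9.35830593e+01,  3.66604194e+00, -4.54191363e+01,
       -4.88785235e-02,  1.99952343e-02,  1.39998069e-04]), 'eef_pos': array([ 0.26196094, -0.621758  ,  0.30196762]), 'orientation': array([ 0.91131109,  1.37299579, -0.91024878]), 'ft_force': array([-0.72277779,  0.37868919,  0.29384428]), 'wrist_torque': array([ 0.00477084,  0.02647812, -0.01167447]), 'width': 0.09407763531328306}
side {'fovy': 49.0947642523279, 'cx': 318.14799991312725, 'cy': 203.25701792295808, 'origin': array([-0.03654042,  0.56616251,  1.07084142]), 'attitude': array([-0.98941393,  2.52910486, -0.98609141])}
top {'fovy': 49.884495057085566, 'cx': 319.9389054127172, 'cy': 201.36587686116405, 'origin': array([ 0.37632332, -0.1222954 ,  1.40164627]), 'attitude': array([-2.16518544,  2.13792285, -0.10904841])}
wrist {'fovy': 60.76967066678356, 'cx': 321.4732577177959, 'cy': 195.11697033564985, 'hand_eye': array([[-1.64415888e-03, -2.87961245e-01,  9.57640652e-01,
        -8.28729570e-02],
       [ 2.00271752e-04, -9.57642022e-01, -2.87961313e-01,
         8.41447633e-02],
       [ 9.99998628e-01, -2.81665779e-04,  1.63218614e-03,
         8.55257873e-04],
       [ 0.00000000e+00,  0.00000000e+00,  0.00000000e+00,
         1.00000000e+00]])}
```

View pics/top0.png

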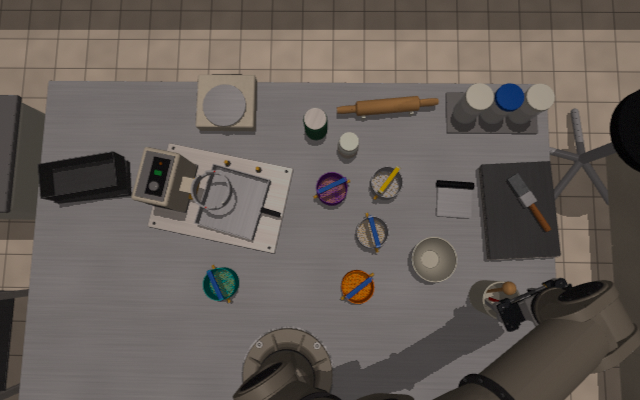

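View pics/side0.png

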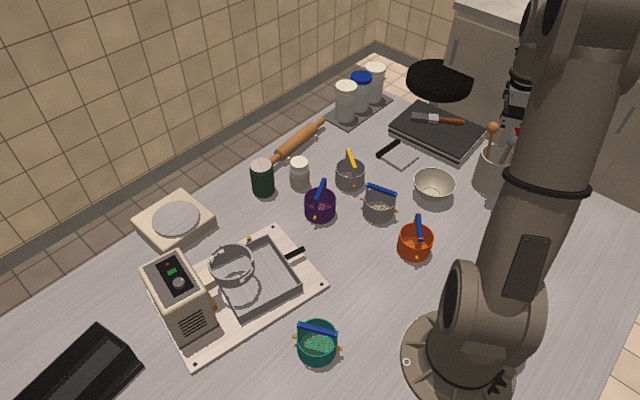

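View pics/wrist0.png

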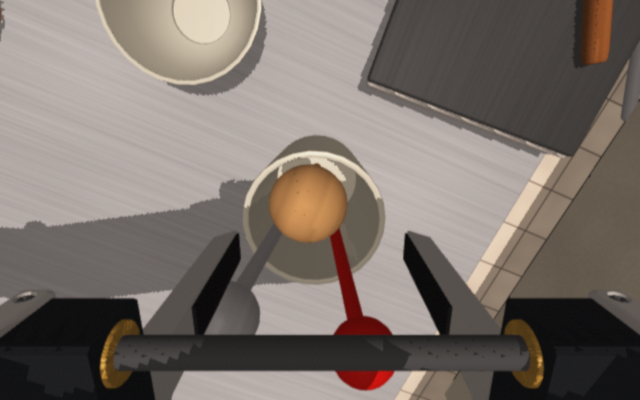

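```bash
cat > h.py <<'E'
import numpy as np,cv2,pickle
from scipy.spatial.transform import Rotation as R
def cam(im,st=None):
    H,W=im["pixels"].shape[:2]
    f=H/2/np.tan(np.radians(im["fovy"]/2))
    if "hand_eye" in im:
        T=np.eye(4);T[:3,:3]=R.from_rotvec(st["orientation"]).as_matrix();T[:3,3]=st["eef_pos"]
        T=T@im["hand_eye"]; o=T[:3,3];A=T[:3,:3]
    else: o=np.array(im["origin"]);A=R.from_rotvec(im["attitude"]).as_matrix()
    return f,o,A
def plane(im,uv,z,st=None):
    f,o,A=cam(im,st); uv=np.atleast_2d(np.asarray(uv,float))
    d=np.c_[(uv[:,0]-im["cx"])/f,(uv[:,1]-im["cy"])/f,np.ones(len(uv))]@A.T
    return o+d*((z-o[2])/d[:,2])[:,None]
def proj(im,p,st=None):
    f,o,A=cam(im,st); q=(np.atleast_2d(p)-o)@A
    return np.c_[q[:,0]/q[:,2]*f+im["cx"],q[:,1]/q[:,2]*f+im["cy"]]
def cloud(im,st=None):
    f,o,A=cam(im,st);D=im["depth"];v,u=np.mgrid[:D.shape[0],:D.shape[1]]
    c=np.stack([(u-im["cx"])/f*D,(v-im["cy"])/f*D,D],-1)
    return c@A.T+o
def load(n): return pickle.load(open(f"pics/{n}.pkl","rb"))
def save(im,n,st=None):
    d=dict(im);d["st"]=st;pickle.dump(d,open(f"pics/{n}.pkl","wb"));cv2.imwrite(f"pics/{n}.png",im["pixels"])
E
python3 - <<'E'
from h import *
t=load("top0");s=load("side0")
img=t["pixels"][130:330,120:460];cv2.imwrite("pics/topz.png",cv2.resize(img,None,fx=2.3,fy=2.3,interpolation=cv2.INTER_CUBIC))
c=s["pixels"][130:260,280:450];cv2.imwrite("pics/sidez.png",cv2.resize(c,None,fx=4,fy=4,interpolation=cv2.INTER_CUBIC))
for nm,im in(("top",t),("side",s)):
    P=cloud(im);hsv=cv2.cvtColor(im["pixels"],cv2.COLOR_BGR2HSV)
    m=cv2.inRange(hsv,(100,120,60),(125,255,255))
    n,l,st,ce=cv2.connectedComponentsWithStats(m)
    for i in range(1,n):
        if st[i,4]>60:
            ys,xs=np.where(l==i);p=plane(im,np.c_[xs,ys],.117)
            z=P[ys,xs,2]
            w,v=np.linalg.eigh(np.cov(p[:,:2].T));print(nm,ce[i].round(1),st[i,4],p.mean(0).round(4),np.degrees(np.arctan2(v[1,1],v[0,1])).round(1),"z",np.median(z).round(3), "len",(np.sqrt(12*w)).round(3))
print(plane(t,[(272,212),(211,193)],.03))
E
```

```text
top [509.6  96.3] 587 [ 0.862  -0.6773  0.117 ] 95.6 z 0.155 len [0.073 0.075]
top [331.5 185.1] 133 [ 0.5798 -0.1325  0.117 ] 115.8 z 0.116 len [0.014 0.093]
top [373.9 230.8] 122 [ 0.4435 -0.2601  0.117 ] -164.7 z 0.116 len [0.013 0.09 ]
top [214.5 284.3] 155 [0.2796 0.2097 0.117 ] -152.5 z 0.116 len [0.015 0.091]
top [358.5 287.8] 123 [ 0.276 -0.215  0.117] 128.6 z 0.116 len [0.012 0.09 ]
side [361.1  76.4] 222 [ 0.8817 -0.7083  0.117 ] 135.4 z 0.156 len [0.073 0.09 ]
side [319.3 189.7] 105 [ 0.5776 -0.1263  0.117 ] 115.8 z 0.117 len [0.014 0.096]
side [381.5 188.9] 114 [ 0.4416 -0.2577  0.117 ] -165.2 z 0.117 len [0.018 0.089]
side [418.9 225.5] 111 [ 0.2771 -0.2145  0.117 ] 129.0 z 0.117 len [0.014 0.084]
side [316.7 328.5] 261 [0.2775 0.212  0.117 ] -151.9 z 0.117 len [0.017 0.092]
[[0.50415633 0.05675949 0.03      ]
 [0.56346637 0.25612224 0.03      ]]
```

View pics/topz.png

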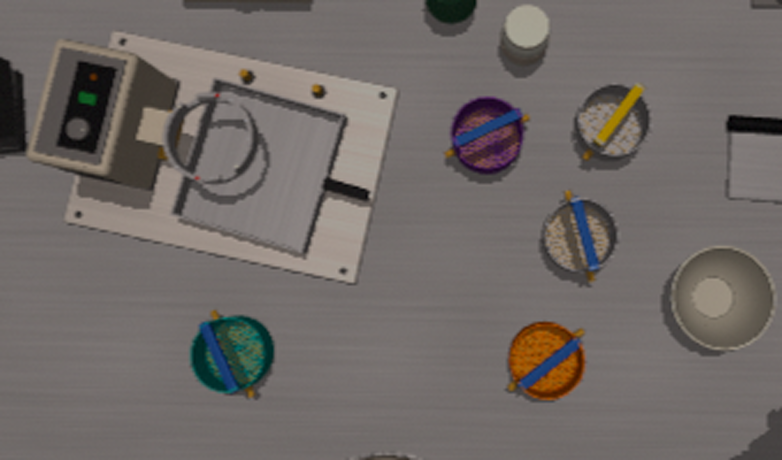

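View pics/sidez.png

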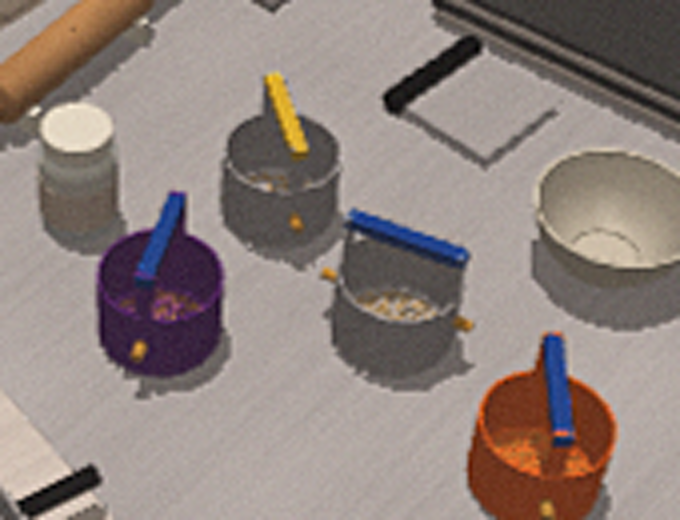

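```bash
cat >> h.py <<'E'
def Rt(yaw):
    """tool down; tool z (jaw dir) at world angle yaw"""
    z=np.array([np.cos(yaw),np.sin(yaw),0]);x=np.array([0,0,-1.]);y=np.cross(z,x)
    return np.c_[x,y,z]
def rows(st,pos,yaw=None,tcp=True):
    A=R.from_rotvec(st["orientation"]).as_matrix()
    sh=A.T@(np.asarray(pos)-st["eef_pos"])*100
    B=A if yaw is None else Rt(yaw)
    tv=R.from_matrix(A.T@B).as_rotvec()/np.radians(8)
    return sh.round(2),tv.round(3)
def info(st):
    A=R.from_rotvec(st["orientation"]).as_matrix()
    return dict(t=round(st["t"],2),p=st["eef_pos"].round(4),xdir=A[:,0].round(4),yaw=round(float(np.degrees(np.arctan2(A[1,2],A[0,2]))),2),ydir=A[:,1].round(3),F=st["ft_force"].round(1),w=round(st["width"],4),q=st["joint_positions"].round(2))
E
python3 - <<'E'
from h import *
from workcell import robot
st=robot.get_state();print(info(st))
t=load("top0")
def tz(l): return np.array(l)/2.3+[120,130]
c=plane(t,tz([(397,88),(355,283),(65,222)]),.014);print("plate",c.round(4))
h=c[0]-c[1];print("front edge len",np.linalg.norm(h),"x heading",np.degrees(np.arctan2(h[1],h[0]))+90)
p=plane(t,tz([(246,75),(317,89)]),.044);print("pins",p.round(4),np.linalg.norm(p[0]-p[1]))
h=p[0]-p[1];print(np.degrees(np.arctan2(h[1],h[0])))
q=plane(t,tz([(217,82),(345,117),(305,254),(178,213)]),.056);print("pan",q.round(4),[np.linalg.norm(q[i]-q[i-1]).round(3) for i in range(4)])
E
```

```text
{'t': 0.15, 'p': array([ 0.262 , -0.6218,  0.3022]), 'xdir': array([-4.e-04,  8.e-04, -1.e+00]), 'yaw': -67.15, 'ydir': array([ 0.922,  0.388, -0.   ]), 'F': array([ 1. ,  0.1, -0.3]), 'w': 0.094, 'q': array([ 1.02,  0.43,  0.07,  1.61, -0.03,  1.11, -0.07])}
plate [[ 0.6507 -0.0051  0.014 ]
 [ 0.3735  0.0477  0.014 ]
 [ 0.4534  0.4605  0.014 ]]
front edge len 0.2821929852722928 x heading 79.21450662860634
pins [[0.6611 0.2049 0.044 ]
 [0.6422 0.1044 0.044 ]] 0.10225843378620378
79.3328782236032
pan [[0.6483 0.2421 0.056 ]
 [0.6009 0.0624 0.056 ]
 [0.4118 0.1117 0.056 ]
 [0.4654 0.2879 0.056 ]] [np.float64(0.189), np.float64(0.186), np.float64(0.195), np.float64(0.184)]
```

Run:
```python
from h import *
from workcell import robot
st=robot.get_state();print(rows(st,[.55,.20,.42],np.radians(-13)))
```

```text
(array([-11.73,  58.45, -64.56]), array([-6.769e+00, -6.000e-03, -3.000e-03]))
```

```bash
python3 -m jog '-5 0 0 0 0 0 9.4; -10 2 -2 0 0 0 9.4; -12 20 -20 -2 0 0 9.4; -12 23 -25 -3 0 0 9.4; -12 25 -28 -3.3 0 0 9.4; -12 27 -30 -3.4 0 0 9.4; -12 29 -32 -3.4 0 0 9.4; -12 29 -32 -3.4 0 0 9.4'; python3 -c "
from h import *
from workcell import robot
st=robot.get_state();print(info(st),rows(st,[.55,.20,.42],np.radians(-13)))"
```

```text
t: 0.95
eef_pos: [0.3701, -0.3148, 0.4171]
orientation: [0.546, 1.501, -0.546]
ft_force: [2.2, -0.1, -0.0]
width: 0.0939
{'t': 0.95, 'p': array([ 0.3701, -0.3148,  0.4171]), 'xdir': array([-0.e+00, -2.e-04, -1.e+00]), 'yaw': -39.96, 'ydir': array([ 0.642,  0.767, -0.   ]), 'F': array([ 2.2, -0.1, -0. ]), 'w': 0.0939, 'q': array([ 0.75,  0.03, -0.18,  1.85,  0.01,  1.26, -0.13])} (array([ -0.3 ,  51.01, -19.27]), array([-3.37e+00,  1.00e-03,  2.00e-03]))
```

```bash
python3 -m jog '0 51 -19.3 -3.37 0 0 9.4;0 51 -19.3 -3.37 0 0 9.4;0 51 -19.3 -3.37 0 0 9.4;0 51 -19.3 -3.37 0 0 9.4;0 51 -19.3 -3.37 0 0 9.4;0 51 -19.3 -3.37 0 0 9.4;0 51 -19.3 -3.37 0 0 9.4;0 51 -19.3 -3.37 0 0 9.4'; python3 -c "
from h import *
from workcell import robot
st=robot.get_state();print(info(st),rows(st,[.55,.20,.42],np.radians(-13)))"
```

```text
t: 1.75
eef_pos: [0.5018, 0.0628, 0.4172]
orientation: [0.178, 1.563, -0.178]
ft_force: [1.2, -1.0, -0.1]
width: 0.0946
{'t': 1.75, 'p': array([0.5018, 0.0628, 0.4172]), 'xdir': array([ 5.e-04, -1.e-04, -1.e+00]), 'yaw': -13.02, 'ydir': array([0.225, 0.974, 0.   ]), 'F': array([ 1.2, -1. , -0.1]), 'w': 0.0946, 'q': array([ 0.31,  0.1 , -0.6 ,  1.8 ,  0.06,  1.26, -0.53])} (array([-0.28, 14.45,  1.61]), array([-0.002,  0.004, -0.   ]))
```

```bash
python3 -m jog '0 9 1 0 0 0 9.4;0 14.5 1.6 0 0 0 9.4;0 14.5 1.6 0 0 0 9.4;0 14.5 1.6 0 0 0 9.4;0 14.5 1.6 0 0 0 9.4;0 14.5 1.6 0 0 0 9.4'; python3 -c "
from h import *
from workcell import robot
st=robot.get_state();print(info(st));im=robot.get_image('wrist');save(im,'w1',st)"
```

```text
t: 2.35
eef_pos: [0.5499, 0.1974, 0.4168]
orientation: [0.178, 1.564, -0.18]
ft_force: [-0.1, -0.3, -0.7]
width: 0.0939
{'t': 2.35, 'p': array([0.5499, 0.1974, 0.4168]), 'xdir': array([-4.e-04, -7.e-04, -1.e+00]), 'yaw': -13.06, 'ydir': array([ 0.226,  0.974, -0.001]), 'F': array([-0.1, -0.3, -0.7]), 'w': 0.0939, 'q': array([ 0.1 ,  0.26, -0.68,  1.63,  0.17,  1.31, -0.83])}
```

View pics/w1.png

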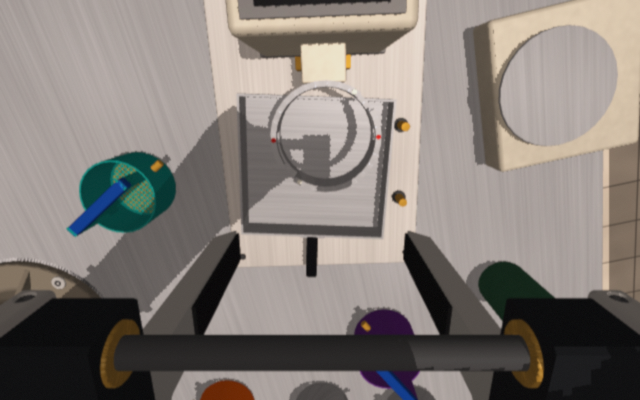

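Run:
```python
from h import *
w=load("w1");im=w["pixels"]
cv2.imwrite("pics/w1z.png",cv2.resize(im[70:290,220:440],None,fx=2.7,fy=2.7,interpolation=cv2.INTER_CUBIC))
st=w["st"];hsv=cv2.cvtColor(im,cv2.COLOR_BGR2HSV)
def comps(m,amin):
    n,l,s,c=cv2.connectedComponentsWithStats(m)
    return [(c[i].round(1),s[i]) for i in range(1,n) if s[i,4]>=amin]
m=cv2.inRange(hsv,(15,120,80),(28,255,255));m[:, :240]=0;m[260:]=0
print("brass",comps(m,15))
m=cv2.inRange(hsv,(0,120,80),(8,255,255))|cv2.inRange(hsv,(172,120,80),(180,255,255));m[:60]=0;m[200:]=0
print("red",comps(m,3))
P=cloud(w,st)
m=((P[...,2]>.128)&(P[...,2]<.141)).astype(np.uint8);m[:70]=0;m[220:]=0;m[:,:240]=0;m[:,410:]=0
print("ring",comps(m,30))
ys,xs=np.where(m>0);print(P[ys,xs].mean(0))
m=(np.max(im,2)<40).astype(np.uint8)*255;m[:225]=0;m[285:]=0;m[:,:290]=0;m[:,335:]=0
for c,s in comps(m,30):
    print("handle",c,s)
ys,xs=np.where(m>0);p=plane(w,np.c_[xs,ys],.056,st);print(p.mean(0),p.min(0),p.max(0));a,b=np.linalg.eigh(np.cov(p[:,:2].T));print(np.degrees(np.arctan2(b[1,1],b[0,1])),np.sqrt(12*a)); print(np.median(P[ys,xs,2]))
```

```text
brass [(array([348. ,  60.7]), array([346,  54,   5,  15,  70], dtype=int32)), (array([297.6,  62.7]), array([295,  56,   6,  15,  81], dtype=int32)), (array([403.5, 125.5]), array([398, 121,  12,  10,  89], dtype=int32)), (array([400.8, 199.5]), array([396, 194,  11,  12,  91], dtype=int32))]
red [(array([378. , 136.5]), array([376, 135,   5,   4,  16], dtype=int32)), (array([273.3, 140.1]), array([271, 139,   5,   4,  14], dtype=int32))]
ring [(array([304.6, 104.1]), array([ 270,   70,   91,   97, 1161], dtype=int32)), (array([349.7, 164.4]), array([ 293,  109,   89,   83, 1015], dtype=int32))]
[0.56432708 0.23758045 0.13553535]
handle [311.2 256.3] [307 238  10  38 345]
[0.50394156 0.06145345 0.056     ] [0.49127233 0.03133917 0.056     ] [0.51688693 0.09043427 0.056     ]
75.07467787963681 [0.01311507 0.05967012]
0.057316149009694006
```

View pics/w1z.png

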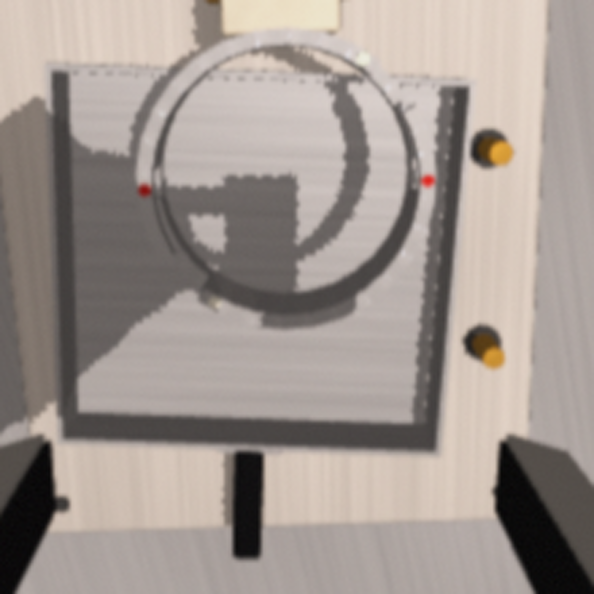

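Run:
```python
from h import *
from scipy.optimize import least_squares
w=load("w1");st=w["st"];P=cloud(w,st)
p=plane(w,[(405.6,126.3),(402.6,202.2)],.044,st);d=p[0]-p[1];hd=np.degrees(np.arctan2(d[1],d[0]))
print("pins",p.round(4),np.linalg.norm(d),hd)
for z in(.125,.13,.136):
    r=plane(w,[(378,136.5),(273.3,140.1)],z,st);dd=r[1]-r[0];print("dots",z,r.mean(0).round(4),np.linalg.norm(dd).round(4),np.degrees(np.arctan2(dd[1],dd[0]))-90)
m=((P[...,2]>.131)&(P[...,2]<.141));m[:70]=0;m[220:]=0;m[:,:240]=0;m[:,410:]=0
# front arc only
ys,xs=np.where(m);q=plane(w,np.c_[xs,ys],.136,st)[:,:2]
q=q[np.linalg.norm(q-[.56,.228],axis=1)<.07]
s=least_squares(lambda c:np.linalg.norm(q-c[:2],axis=1)-c[2],[.557,.225,.0555],loss="soft_l1",f_scale=.002)
rr=np.linalg.norm(q-s.x[:2],axis=1);print("ring",s.x.round(4),np.percentile(rr,[1,5,50,95,99]).round(4))
h=np.radians(79.2)
xs_=np.array([np.cos(h),np.sin(h)]);ys_=np.array([-np.sin(h),np.cos(h)])
print("O from pins",p[0,:2]+.106*ys_, p[1,:2]+.105*xs_+.106*ys_)
g=lambda l:np.array(l)/2.7+[220,70]
c=plane(w,g([(467,80),(437,451),(62,437),(48,66)]),.056,st);print("pan corners",c.round(4),[np.linalg.norm(c[i]-c[i-1]).round(3) for i in range(4)],c.mean(0))
e=c[0]-c[1];f=c[3]-c[2];print(np.degrees([np.arctan2(e[1],e[0]),np.arctan2(f[1],f[0])]))
e=plane(w,g([(250,452),(246,557)]),.056,st);print("handle",e,)
```

```text
pins [[0.6674 0.2114 0.044 ]
 [0.6469 0.1084 0.044 ]] 0.10503250598930298 78.7484606043102
dots 0.125 [0.5628 0.2303 0.125 ] 0.1144 78.90919623874493
dots 0.13 [0.5628 0.231  0.13  ] 0.1129 78.90919623874495
dots 0.136 [0.5629 0.2317 0.136 ] 0.1111 78.90919623874493
ring [0.5629 0.2318 0.0554] [0.0517 0.0523 0.0554 0.0584 0.0589]
O from pins [0.56328139 0.23126656] [0.56246283 0.23139294]
pan corners [[0.6545 0.2493 0.056 ]
 [0.6081 0.0683 0.056 ]
 [0.4195 0.1202 0.056 ]
 [0.467  0.2992 0.056 ]] [np.float64(0.194), np.float64(0.187), np.float64(0.196), np.float64(0.185)] [0.53727744 0.18425729 0.056     ]
[75.62354873 75.13395918]
handle [[0.51276335 0.08985229 0.056     ]
 [0.49623878 0.03021851 0.056     ]]
```

Run:
```python
from h import *
from workcell import robot
st=robot.get_state();print(rows(st,[.502,.0542,.20],np.radians(-14.8)),rows(st,[.502,.0542,.129],np.radians(-14.8)))
```

```text
(array([ 21.72, -15.  ,  -1.43]), array([0.213, 0.002, 0.005])) (array([ 28.82, -14.99,  -1.43]), array([0.213, 0.002, 0.005]))
```

```bash
python3 -m jog '1 -5 -0.5 0.1 0 0 9.4;4 -9.5 -1 0.2 0 0 6;8 -14 -1.4 0.21 0 0 5;13 -15 -1.43 0.21 0 0 5;18 -15 -1.43 0.21 0 0 5;21.7 -15 -1.43 0.21 0 0 5;21.7 -15 -1.43 0.21 0 0 5;21.7 -15 -1.43 0.21 0 0 5'; python3 -c "
from h import *
from workcell import robot
st=robot.get_state();print(info(st));im=robot.get_image('wrist');save(im,'w2',st)
print(rows(st,[.502,.0542,.129],np.radians(-14.8)),proj(im,[.502,.0542,.056],st))"
```

```text
t: 3.2
eef_pos: [0.5023, 0.0552, 0.2011]
orientation: [0.202, 1.562, -0.202]
ft_force: [0.5, -0.2, 0.1]
width: 0.0496
{'t': 3.2, 'p': array([0.5023, 0.0552, 0.2011]), 'xdir': array([-7.e-04,  1.e-04, -1.e+00]), 'yaw': -14.72, 'ydir': array([ 0.254,  0.967, -0.   ]), 'F': array([ 0.5, -0.2,  0.1]), 'w': 0.0496, 'q': array([ 0.26,  0.33, -0.58,  2.05,  0.24,  0.83, -0.72])}
(array([ 7.21, -0.1 ,  0.  ]), array([ 0.01 , -0.005,  0.001])) [[320.63606572 216.24510531]]
```

View pics/w2.png

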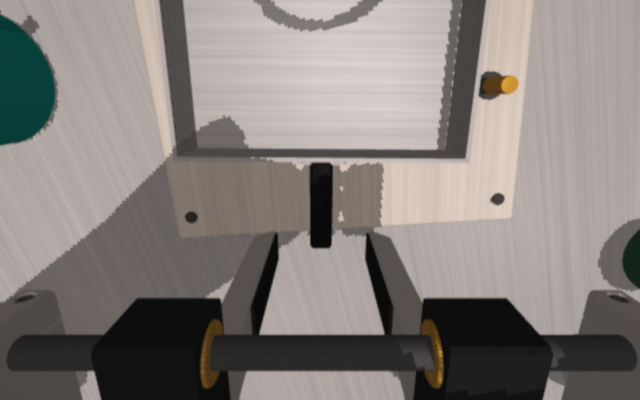

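```bash
python3 -m jog '3.5 -0.1 0 0 0 0 5;7.2 -0.1 0 0 0 0 5;7.2 -0.1 0 0 0 0 5;7.2 -0.1 0 0 0 0 0;7.2 -0.1 0 0 0 0 0;7.2 -0.1 0 0 0 0 0;7.2 -0.1 0 0 0 0 0;7.2 -0.1 0 0 0 0 0'; python3 -c "
from h import *
from workcell import robot
st=robot.get_state();print(info(st))
h=np.radians(78.9);X=np.array([np.cos(h),np.sin(h)]);Y=np.array([-X[1],X[0]]);O=np.array([.5629,.2316])
r=st['eef_pos'][:2]-O;print('sifter',r@X,r@Y)
for x,y in((-.180,.012),(-.180,-.002),(-.153,-.002)):
  print(rows(st,[*(O+x*X+y*Y),st['eef_pos'][2]],np.radians(-11.1)))"
```

```text
t: 4.05
eef_pos: [0.5023, 0.0546, 0.1288]
orientation: [0.201, 1.56, -0.201]
ft_force: [-3.3, -1.6, 12.4]
width: 0.0156
{'t': 4.05, 'p': array([0.5023, 0.0546, 0.1288]), 'xdir': array([ 1.1e-03, -1.0e-04, -1.0e+00]), 'yaw': -14.69, 'ydir': array([0.254, 0.967, 0.   ]), 'F': array([-3.3, -1.6, 12.4]), 'w': 0.0156, 'q': array([ 0.21,  0.44, -0.53,  2.1 ,  0.35,  0.69, -0.81])}
sifter -0.18531581141254883 0.02539317900847795
(array([0.  , 0.61, 1.3 ]), array([-0.448,  0.008, -0.001]))
(array([0. , 0.7, 2.7]), array([-0.448,  0.008, -0.001]))
(array([0.  , 3.4 , 2.53]), array([-0.448,  0.008, -0.001]))
```

```bash
python3 -m jog '0 0.2 0.5 -0.2 0 0 0;0 0.5 1.0 -0.45 0 0 0;0 0.6 1.5 -0.45 0 0 0;0 0.7 1.9 -0.45 0 0 0;0 0.7 2.2 -0.45 0 0 0;0 0.7 2.4 -0.45 0 0 0;0 0.7 2.5 -0.45 0 0 0;0 0.7 2.5 -0.45 0 0 0'; python3 -c "
from h import *
from workcell import robot
st=robot.get_state();print(info(st))
h=np.radians(78.9);X=np.array([np.cos(h),np.sin(h)]);Y=np.array([-X[1],X[0]]);O=np.array([.5629,.2316])
r=st['eef_pos'][:2]-O;print('sifter',r@X,r@Y)
F=st['ft_force'][:2];print(F@X,F@Y,st['wrist_torque'])
im=robot.get_image('wrist');save(im,'w3',st)"
```

```text
t: 4.85
eef_pos: [0.5267, 0.0555, 0.1283]
orientation: [0.15, 1.568, -0.151]
ft_force: [-10.8, 0.4, 14.4]
width: 0.0158
{'t': 4.85, 'p': array([0.5267, 0.0555, 0.1283]), 'xdir': array([-2.4e-03, -5.0e-04, -1.0e+00]), 'yaw': -11.0, 'ydir': array([ 0.191,  0.982, -0.001]), 'F': array([-10.8,   0.4,  14.4]), 'w': 0.0158, 'q': array([ 0.21,  0.48, -0.54,  2.04,  0.36,  0.72, -0.75])}
sifter -0.1797386506770998 0.0015838199122655452
-1.7200898967901301 10.63403511625897 [0.39600627 2.50907156 0.54085465]
```

View pics/w3.png

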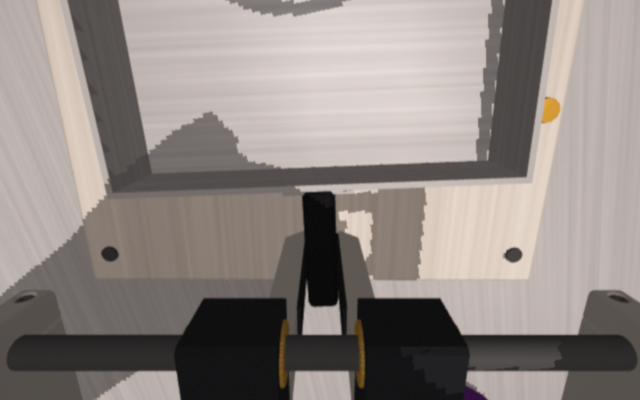

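```bash
python3 -m jog '0 0 0.1 -0.1 0 0 0;0 0 0.2 -0.2 0 0 0;0 0 0.3 -0.2 0 0 0;0 0 0.3 -0.2 0 0 0'; python3 -c "
from h import *
from workcell import robot
st=robot.get_state();print(info(st))
h=np.radians(78.9);X=np.array([np.cos(h),np.sin(h)]);Y=np.array([-X[1],X[0]]);O=np.array([.5629,.2316])
r=st['eef_pos'][:2]-O;print('sifter',r@X,r@Y)
F=st['ft_force'][:2];print(F@X,F@Y,st['wrist_torque'])
im=robot.get_image('wrist');save(im,'w4',st)"
```

```text
t: 5.3
eef_pos: [0.5297, 0.055, 0.1283]
orientation: [0.129, 1.569, -0.13]
ft_force: [-11.0, 1.7, 13.1]
width: 0.0159
{'t': 5.3, 'p': array([0.5297, 0.055 , 0.1283]), 'xdir': array([-2.2e-03, -4.0e-04, -1.0e+00]), 'yaw': -9.42, 'ydir': array([ 0.164,  0.987, -0.001]), 'F': array([-11. ,   1.7,  13.1]), 'w': 0.0159, 'q': array([ 0.22,  0.48, -0.54,  2.04,  0.37,  0.72, -0.72])}
sifter -0.17968570913499546 -0.0014580312182624414
-0.4316512379099388 11.099218367559699 [0.46159008 2.48960792 0.37585524]
```

View pics/w4.png

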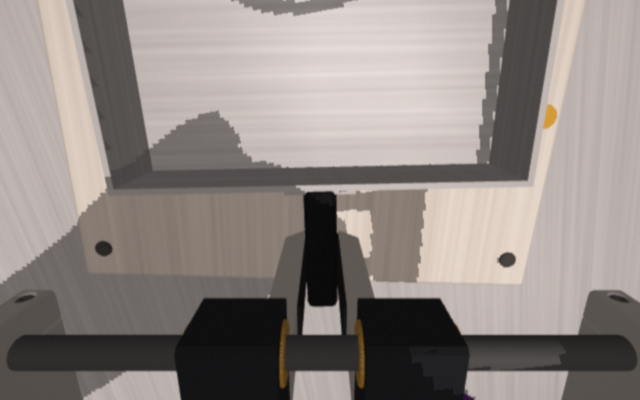

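```bash
cat > s.py <<'E'
import sys
from h import *
from workcell import robot
st=robot.get_state();print(info(st))
h=np.radians(78.9);X=np.array([np.cos(h),np.sin(h)]);Y=np.array([-X[1],X[0]]);O=np.array([.5629,.2316])
r=st['eef_pos'][:2]-O;print('sifter',r@X,r@Y)
F=st['ft_force'][:2];print(F@X,F@Y,st['wrist_torque'])
im=robot.get_image('wrist');save(im,sys.argv[1],st)
E
python3 -m jog '0 0 -0.05 0.2 0 0 0;0 0 -0.1 0.3 0 0 0;0 0 -0.1 0.4 0 0 0;0 0 -0.1 0.5 0 0 0;0 0 -0.1 0.5 0 0 0'; python3 s.py w5
```

```text
t: 5.85
eef_pos: [0.5297, 0.0552, 0.1287]
orientation: [0.184, 1.563, -0.184]
ft_force: [-4.4, 1.6, 11.4]
width: 0.0161
{'t': 5.85, 'p': array([0.5297, 0.0552, 0.1287]), 'xdir': array([-1.e-04, -2.e-04, -1.e+00]), 'yaw': -13.43, 'ydir': array([ 0.232,  0.973, -0.   ]), 'F': array([-4.4,  1.6, 11.4]), 'w': 0.0161, 'q': array([ 0.2 ,  0.48, -0.53,  2.04,  0.36,  0.72, -0.78])}
sifter -0.17954250486710746 -0.0013433533877406432
0.7371365088284108 4.653060937645973 [0.20847499 1.15601334 0.61361704]
```

View pics/w5.png

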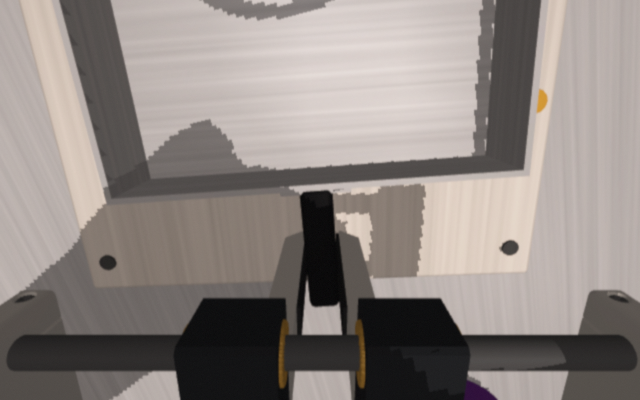

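```bash
python3 -m jog '0 0.3 0 0.2 0 0 0;0 0.6 0 0.3 0 0 0;0 1 0 0.3 0 0 0;0 1.5 0 0.3 0 0 0;0 1.8 0.05 0.3 0 0 0;0 1.8 0.05 0.3 0 0 0'; python3 s.py w6
```

```text
t: 6.5
eef_pos: [0.531, 0.0678, 0.1275]
orientation: [0.212, 1.567, -0.226]
ft_force: [-24.9, -24.4, 27.9]
width: 0.0162
{'t': 6.5, 'p': array([0.531 , 0.0678, 0.1275]), 'xdir': array([-0.0087, -0.0077, -0.9999]), 'yaw': -16.0, 'ydir': array([ 0.276,  0.961, -0.01 ]), 'F': array([-24.9, -24.4,  27.9]), 'w': 0.0162, 'q': array([ 0.17,  0.48, -0.51,  2.03,  0.36,  0.73, -0.85])}
sifter -0.166879707646863 -0.00024645511566922954
-28.75062324196174 19.740617163939493 [-5.41312151  5.72212514  0.44901373]
```

View pics/w6.png

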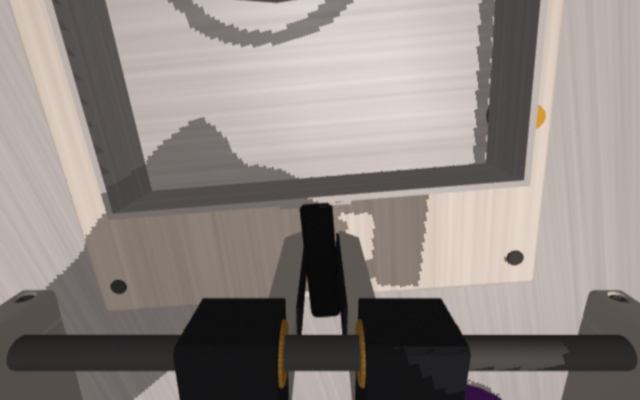

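```bash
python3 -m jog '0 0 0 0 0 0 3;0 0 0 0 0 0 4;-1 -0.5 0 0 0 0 5;-5 -2 0 -0.3 0 0 5;-10 -2 0 -0.6 0 0 5;-10 -2 0 -0.6 0 0 5;-10 -2 0 -0.6 0 0 5'; python3 s.py w7
```

```text
t: 7.25
eef_pos: [0.5297, 0.0526, 0.2298]
orientation: [0.152, 1.562, -0.152]
ft_force: [0.3, 0.0, -0.7]
width: 0.05
{'t': 7.25, 'p': array([0.5297, 0.0526, 0.2298]), 'xdir': array([ 3.1e-03, -1.0e-04, -1.0e+00]), 'yaw': -11.11, 'ydir': array([0.193, 0.981, 0.001]), 'F': array([ 0.3,  0. , -0.7]), 'w': 0.05, 'q': array([ 0.29,  0.33, -0.6 ,  1.97,  0.24,  0.91, -0.63])}
sifter -0.1820707497296298 -0.0018578652371747716
0.08634750180877136 -0.24133697261582202 [-0.05404741 -0.07519001  0.0058609 ]
```

View pics/w7.png

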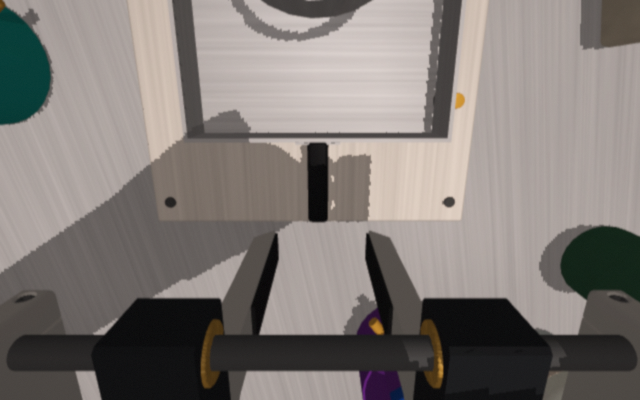

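```bash
cat >> s.py <<'E'
def toS(p): d=p[:,:2]-O; return np.c_[d@X,d@Y]
E
python3 - <<'E'
from h import *
h=np.radians(78.9);X=np.array([np.cos(h),np.sin(h)]);Y=np.array([-X[1],X[0]]);O=np.array([.5629,.2316])
def toS(p): d=p[:,:2]-O; return (np.c_[d@X,d@Y]*1000).round(1)
w=load("w7");st=w["st"];im=w["pixels"]
cv2.imwrite("pics/w7z.png",cv2.resize(im[60:240,150:470],None,fx=2.4,fy=2.4,interpolation=cv2.INTER_CUBIC))
print("handle tip, rim corners",toS(plane(w,[(317,221.5),(309,200),(327,200),(187,139),(448,137)],.056,st)))
print("plate front",toS(plane(w,[(160,220),(460,220)],.014,st)))
print("front pin expected",proj(w,[*(O-.105*X-.106*Y),.044],st))
m=(np.max(im,2)<40).astype(np.uint8);m[:142]=0;m[225:]=0;m[:,:295]=0;m[:,340:]=0
ys,xs=np.where(m>0);p=plane(w,np.c_[xs,ys],.056,st);a,b=np.linalg.eigh(np.cov(p[:,:2].T));print(toS(p).mean(0),np.degrees(np.arctan2(b[1,1],b[0,1])),np.sqrt(12*a))
E
```

```text
handle tip, rim corners [[-198.2    0.6]
 [-180.1    6.9]
 [-180.1   -7.4]
 [-132.1   97.6]
 [-130.7  -97.7]]
plate front [[-212.8  147.6]
 [-213.2 -132.9]]
front pin expected [[456.82003702 101.00818682]]
[-165.36002815    0.30534835] 79.24984439436503 [0.01435041 0.06139453]
```

View pics/w7z.png

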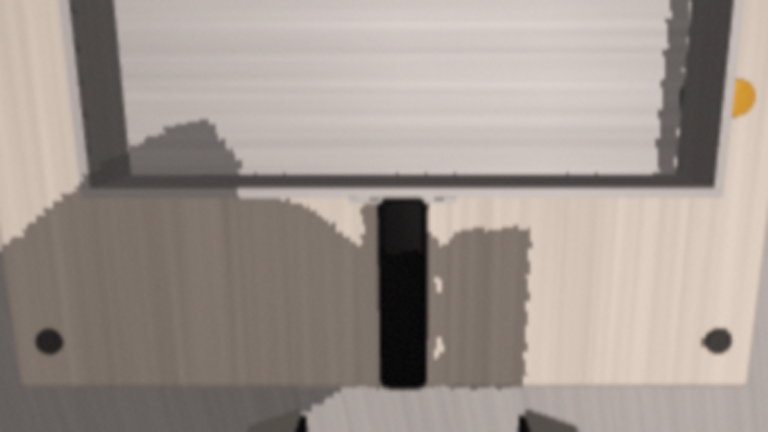

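Run:
```python
from h import *
from workcell import robot
h=np.radians(78.9);X=np.array([np.cos(h),np.sin(h)]);Y=np.array([-X[1],X[0]]);O=np.array([.5629,.2316])
st=robot.get_state()
for x,z in((-.152,.20),(-.152,.132),(-.123,.132)): print(rows(st,[*(O+x*X+.0005*Y),z],np.radians(-11.1)))
```

```text
(array([ 2.85,  3.02, -0.18]), array([-0.001,  0.007, -0.001]))
(array([ 9.65,  3.02, -0.19]), array([-0.001,  0.007, -0.001]))
(array([ 9.65,  5.92, -0.19]), array([-0.001,  0.007, -0.001]))
```

```bash
python3 -m jog '2 1.5 -0.1 0 0.01 0 4;5 3 -0.2 0 0.01 0 3.2;9.5 3 -0.2 0 0 0 3.2;9.6 3.4 -0.2 0 0 0 3.2;9.6 4 -0.2 0 0 0 3.2;9.6 4.5 -0.2 0 0 0 3.2;9.6 5 -0.2 0 0 0 3.2;9.6 5.5 -0.2 0 0 0 3.2'; python3 s.py w8
```

```text
t: 8.1
eef_pos: [0.538, 0.1065, 0.1335]
orientation: [0.151, 1.564, -0.154]
ft_force: [-5.8, -10.9, 10.2]
width: 0.0323
{'t': 8.1, 'p': array([0.538 , 0.1065, 0.1335]), 'xdir': array([ 9.0e-04, -1.8e-03, -1.0e+00]), 'yaw': -11.13, 'ydir': array([ 0.193,  0.981, -0.002]), 'F': array([ -5.8, -10.9,  10.2]), 'w': 0.0323, 'q': array([ 0.13,  0.49, -0.55,  2.  ,  0.37,  0.75, -0.84])}
sifter -0.12754885072400662 0.00031520899372586183
-11.85236010615135 3.5843846211203836 [-2.51710556  1.23719754  0.06627079]
```

View pics/w8.png

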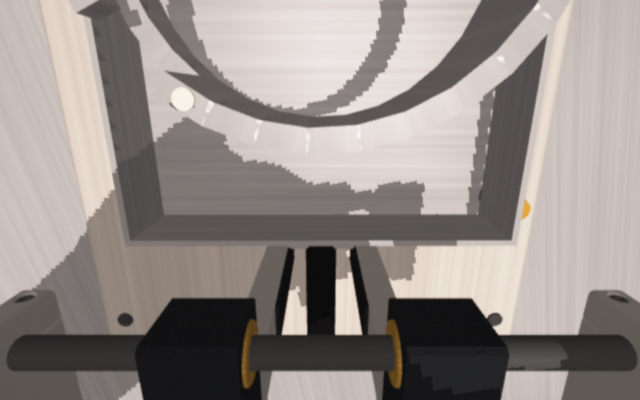

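```bash
python3 -m jog '0 0.3 0 0 0 0 3.2;0 0.5 0 0 0 0 3.2;0 0.7 0 0 0 0 3.2;0 0.7 0 0 0 0 3.2'; python3 s.py w9
```

```text
t: 8.55
eef_pos: [0.5391, 0.1117, 0.1335]
orientation: [0.15, 1.565, -0.157]
ft_force: [-7.1, -15.2, 13.2]
width: 0.032
{'t': 8.55, 'p': array([0.5391, 0.1117, 0.1335]), 'xdir': array([ 0.    , -0.0041, -1.    ]), 'yaw': -11.19, 'ydir': array([ 0.194,  0.981, -0.004]), 'F': array([ -7.1, -15.2,  13.2]), 'w': 0.032, 'q': array([ 0.12,  0.5 , -0.55,  1.99,  0.38,  0.75, -0.85])}
sifter -0.12224532804949992 0.00022067857013792456
-16.245295702617476 4.047816354021839 [-3.76928011  1.64203167  0.08090687]
```

```bash
python3 -m jog '0 0.2 0 0 0 0 3.2;0 0.4 0 0 0 0 3.2;0 0.4 0 0 0 0 3.2'; python3 s.py w10
```

```text
t: 8.9
eef_pos: [0.5393, 0.1123, 0.1334]
orientation: [0.148, 1.567, -0.162]
ft_force: [-13.1, -33.6, 26.5]
width: 0.0322
{'t': 8.9, 'p': array([0.5393, 0.1123, 0.1334]), 'xdir': array([-0.0022, -0.009 , -1.    ]), 'yaw': -11.32, 'ydir': array([ 0.196,  0.98 , -0.009]), 'F': array([-13.1, -33.6,  26.5]), 'w': 0.0322, 'q': array([ 0.11,  0.5 , -0.54,  1.99,  0.38,  0.76, -0.86])}
sifter -0.1216278430040492 0.0001390134513999324
-35.51298282647676 6.389313519648797 [-7.92802884  3.13182745  0.3145359 ]
```

View pics/w10.png

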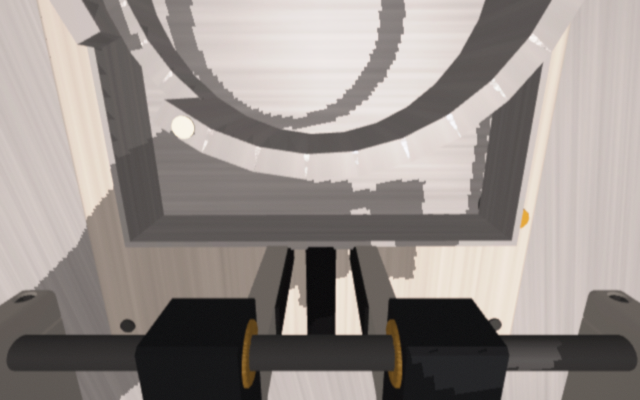

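Run:
```python
from h import *
from workcell import robot
h=np.radians(78.9);X=np.array([np.cos(h),np.sin(h)]);Y=np.array([-X[1],X[0]]);O=np.array([.5629,.2316])
st=robot.get_state()
for x,y,z in((-.05,.125,.27),): print(rows(st,[*(O+x*X+y*Y),z],np.radians(78.9)))
```

```text
(array([-13.72,   6.99, -12.52]), array([-11.277,  -0.054,   0.049]))
```

```bash
python3 -m jog '0 -1 0 0 0 0 3.2;-5 -1 0 0 0 0 3.2;-10 -1 0 0 0 0 3;-13.7 1 -4 -1 0 0 2;-13.7 5 -8 -2 0 0 1;-13.7 7 -12.5 -3 0 0 0;-13.7 7 -12.5 -4 0 0 0;-13.7 7 -12.5 -5 0 0 0'; python3 -m jog '0 0 0 -1 0 0 0;0 0 0 -2 0 0 0;0 0 0 -3 0 0 0;0 0 0 -4 0 0 0;0 0 0 -5 0 0 0;0 0 0 -6 0 0 0;0 0 0 -6.3 0 0 0;0 0 0 -6.3 0 0 0'; python3 s.py w11
python3 - <<'E'
from h import *
from workcell import robot
h=np.radians(78.9);X=np.array([np.cos(h),np.sin(h)]);Y=np.array([-X[1],X[0]]);O=np.array([.5629,.2316])
st=robot.get_state()
for x,y,z in((-.05,.125,.135),(-.05,.108,.135),): print(rows(st,[*(O+x*X+y*Y),z],np.radians(78.9)))
E
```

```text
t: 9.75
eef_pos: [0.4291, 0.2131, 0.2709]
orientation: [-0.403, 1.529, 0.403]
ft_force: [0.5, -0.8, -0.2]
width: 0.0005
t: 10.55
eef_pos: [0.4309, 0.2112, 0.2701]
orientation: [-1.072, 1.289, 1.07]
ft_force: [-0.9, -0.0, -0.1]
width: 0.0002
{'t': 10.55, 'p': array([0.4309, 0.2112, 0.2701]), 'xdir': array([ 1.9e-03,  6.0e-04, -1.0e+00]), 'yaw': 79.36, 'ydir': array([-0.983,  0.185, -0.002]), 'F': array([-0.9, -0. , -0.1]), 'w': 0.0002, 'q': array([ 0.3 ,  0.27, -1.01,  2.02,  0.28,  0.99,  0.54])}
sifter -0.04546616321502166 0.12564044534649255
-0.21287666881729278 0.9238865527945397 [ 0.03270946 -0.15005584  0.01609102]
(array([13.5 , -0.04, -0.46]), array([0.043, 0.006, 0.011]))
(array([13.5 , -1.74, -0.47]), array([0.043, 0.006, 0.011]))
```

View pics/w11.png

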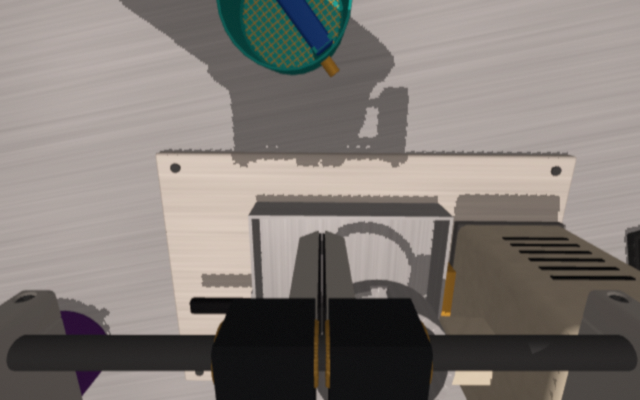

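```bash
python3 -m jog '5 0.2 -0.4 0.04 0 0 0;10 0.2 -0.5 0.04 0 0 0;13.4 0.2 -0.5 0.04 0 0 0;13.5 -0.4 -0.5 0.04 0 0 0;13.5 -1 -0.5 0.04 0 0 0;13.5 -1.5 -0.5 0.04 0 0 0;13.5 -1.8 -0.5 0.04 0 0 0;13.5 -1.8 -0.5 0.04 0 0 0'; python3 s.py w12
```

```text
t: 11.4
eef_pos: [0.4456, 0.2037, 0.1359]
orientation: [-1.066, 1.295, 1.069]
ft_force: [-25.0, 3.8, 18.6]
width: 0.0001
{'t': 11.4, 'p': array([0.4456, 0.2037, 0.1359]), 'xdir': array([-2.e-03,  5.e-04, -1.e+00]), 'yaw': 79.04, 'ydir': array([-0.982,  0.19 ,  0.002]), 'F': array([-25. ,   3.8,  18.6]), 'w': 0.0001, 'q': array([ 0.15,  0.49, -0.85,  2.11,  0.54,  0.77,  0.33])}
sifter -0.0499141009205049 0.1096941135665418
-1.0525640437929 25.30168435992629 [1.24327363 5.58833506 0.00742013]
```

View pics/w12.png

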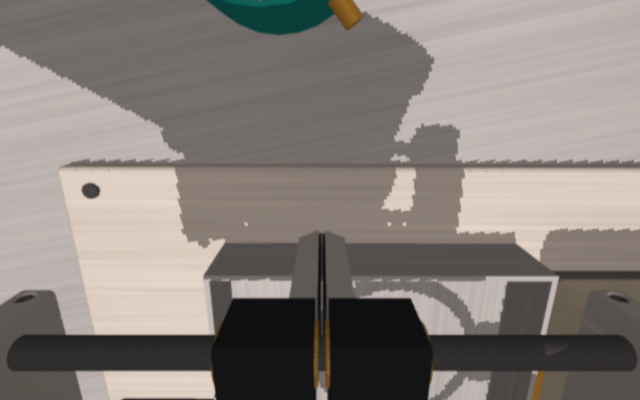

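```bash
python3 -m jog '0 1 0 0 0 0 0;-5 1.3 0 0 0 0 0;-10 1.3 0 1 0 0 0;-15 1.3 0 2 0 0 0;-20 1.3 0 3 0 0 3;-25 1 1 4 0 0 6;-28 0 2 5 0 0 9.4;-28 0 2 6 0 0 9.4'
python3 - <<'E'
from h import *
from workcell import robot
st=robot.get_state()
print(info(st),rows(st,[.55,.2,.417],np.radians(-11.1)))
E
```

```text
t: 12.25
eef_pos: [0.4527, 0.2238, 0.4204]
orientation: [-0.418, 1.52, 0.419]
ft_force: [-1.0, -0.4, -1.1]
width: 0.0291
{'t': 12.25, 'p': array([0.4527, 0.2238, 0.4204]), 'xdir': array([ 0.0089,  0.003 , -1.    ]), 'yaw': 30.66, 'ydir': array([-0.51 ,  0.86 , -0.002]), 'F': array([-1. , -0.4, -1.1]), 'w': 0.0291, 'q': array([ 0.26,  0.13, -0.92,  1.79,  0.11,  1.27, -0.15])} (array([ 0.42, -7.01,  7.15]), array([ 5.22 ,  0.068, -0.011]))
```

```bash
python3 -m jog '0.4 -3 3 1 0 0 9.4;0.4 -7 7 2 0 0 9.4;0.4 -7 7 3 0 0 9.4;0.4 -7 7 4 0 0 9.4;0.4 -7 7 5.2 0.07 0 9.4;0.4 -7 7 5.2 0.07 0 9.4;0.4 -7 7 5.2 0.07 0 9.4;0.4 -7 7 5.2 0.07 0 9.4'; python3 s.py w13
python3 - <<'E'
from h import *
w=load("w13");im=w["pixels"]
cv2.imwrite("pics/w13z.png",cv2.resize(im[60:280,220:440],None,fx=2.7,fy=2.7,interpolation=cv2.INTER_CUBIC))
E
```

```text
t: 13.05
eef_pos: [0.5471, 0.1982, 0.4109]
orientation: [0.141, 1.574, -0.144]
ft_force: [-0.0, -1.4, 0.3]
width: 0.092
{'t': 13.05, 'p': array([0.5471, 0.1982, 0.4109]), 'xdir': array([-0.0082, -0.0014, -1.    ]), 'yaw': -10.39, 'ydir': array([ 0.18 ,  0.984, -0.003]), 'F': array([-0. , -1.4,  0.3]), 'w': 0.092, 'q': array([ 0.16,  0.28, -0.76,  1.64,  0.19,  1.31, -0.81])}
sifter -0.03583548362732853 0.009080382662864232
-1.3325205261897335 -0.23104551001917586 [-0.00883709 -0.04905282  0.03681236]
```

View pics/w13z.png

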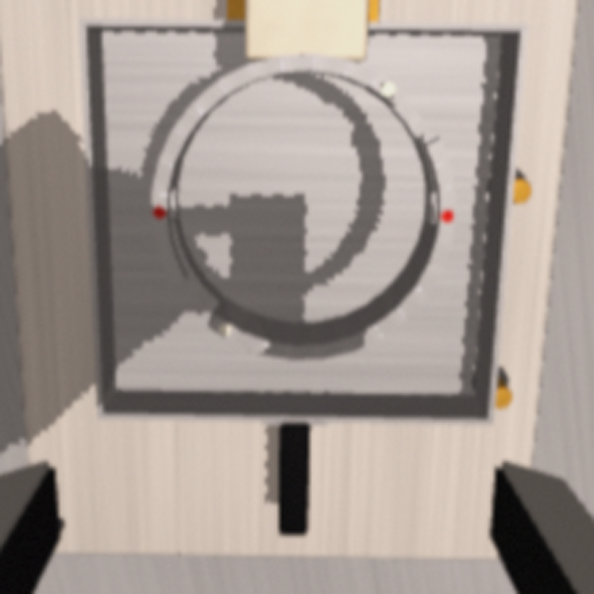

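Run:
```python
from h import *
h=np.radians(78.9);X=np.array([np.cos(h),np.sin(h)]);Y=np.array([-X[1],X[0]]);O=np.array([.5629,.2316])
def toS(p): d=p[:,:2]-O; return (np.c_[d@X,d@Y]*1000).round(1)
w=load("w13");st=w["st"];im=w["pixels"]
g=lambda l:np.array(l)/2.7+[220,60]
print("corners",toS(plane(w,g([(521,26),(490,417),(100,413),(85,24)]),.056,st)),"want x 75/-115,y -+100")
print("handle tip",toS(plane(w,g([(292,534)]),.056,st)),"want -180,0")
hsv=cv2.cvtColor(im,cv2.COLOR_BGR2HSV)
m=cv2.inRange(hsv,(0,120,80),(8,255,255))|cv2.inRange(hsv,(172,120,80),(180,255,255));m[:100]=0;m[200:]=0
n,l,s,c=cv2.connectedComponentsWithStats(m);c=[c[i] for i in range(1,n) if s[i,4]>3];print(toS(plane(w,c,.13,st)))
r=plane(w,c,.13,st);print(r.mean(0))
P=cloud(w,st)
from scipy.optimize import least_squares
m=((P[...,2]>.128)&(P[...,2]<.141));m[:70]=0;m[220:]=0;m[:,:240]=0;m[:,410:]=0
ys,xs=np.where(m);q=plane(w,np.c_[xs,ys],.136,st)[:,:2]
q=q[np.linalg.norm(q-O,axis=1)<.065]
s=least_squares(lambda c:np.linalg.norm(q-c[:2],axis=1)-c[2],[.557,.225,.0555],loss="soft_l1",f_scale=.002);print("ring",s.x)
```

```text
corners [[  73.9  -97.6]
 [-111.6  -98.8]
 [-112.4   98.2]
 [  72.3   97. ]] want x 75/-115,y -+100
handle tip [[-1.786e+02 -1.000e-01]] want -180,0
[[ -0.8  56.8]
 [ -0.6 -56.5]]
[0.56261052 0.23094661 0.13      ]
ring [0.56292532 0.2324822  0.05543948]
```

Run:
```python
from h import *
from workcell import robot
st=robot.get_state()
print(rows(st,[.4425,-.259,.36],np.radians(-75)))
```

```text
(array([  5.22, -46.84,  -1.97]), array([ 8.071, -0.039,  0.051]))
```

```bash
python3 -m jog '1 -5 -0.2 1 0 0 9.4;1 -10 -0.4 2 0 0 9.4;1 -15 -0.6 3 0 0 9.4;1 -20 -0.8 4 0 0 9.4;1 -25 -1 5 0 0 9.4;2 -30 -1.3 6 0 0 9.4;3 -35 -1.5 7 0 0 9.4;4 -40 -1.7 8 -0.04 0.05 9.4';  python3 - <<'E'
from h import *
from workcell import robot
st=robot.get_state()
print(info(st),rows(st,[.4425,-.259,.36],np.radians(-75)))
E
```

```text
t: 13.9
eef_pos: [0.4567, -0.1896, 0.3725]
orientation: [1.011, 1.323, -1.012]
ft_force: [1.3, 0.1, 0.2]
width: 0.0941
{'t': 13.9, 'p': array([ 0.4567, -0.1896,  0.3725]), 'xdir': array([ 0.   , -0.001, -1.   ]), 'yaw': -74.79, 'ydir': array([ 0.965,  0.262, -0.   ]), 'F': array([1.3, 0.1, 0.2]), 'w': 0.0941, 'q': array([ 0.63,  0.09, -0.39,  1.89,  0.04,  1.17, -1.08])} (array([ 1.26, -3.19,  6.32]), array([0.026, 0.007, 0.001]))
```

```bash
python3 -m jog '1 -2 4 0.03 0 0 9.4;1.3 -3.2 6.3 0.03 0 0 9.4;1.3 -3.2 6.3 0.03 0 0 9.4;1.3 -3.2 6.3 0.03 0 0 9.4';  python3 s.py w14
python3 - <<'E'
from h import *
w=load("w14");st=w["st"];im=w["pixels"];hsv=cv2.cvtColor(im,cv2.COLOR_BGR2HSV)
m=cv2.inRange(hsv,(100,120,40),(125,255,255))
n,l,s,ce=cv2.connectedComponentsWithStats(m)
for i in range(1,n):
    if s[i,4]>300:
        ys,xs=np.where(l==i);p=plane(w,np.c_[xs,ys],.117,st)
        a,v=np.linalg.eigh(np.cov(p[:,:2].T));print(ce[i].round(1),s[i],p.mean(0).round(4),np.degrees(np.arctan2(v[1,1],v[0,1])).round(2),np.sqrt(12*a).round(4),np.median(cloud(w,st)[ys,xs,2]))
E
```

```text
t: 14.3
eef_pos: [0.4434, -0.257, 0.3594]
orientation: [1.011, 1.324, -1.012]
ft_force: [0.5, 0.7, 1.2]
width: 0.0941
{'t': 14.3, 'p': array([ 0.4434, -0.257 ,  0.3594]), 'xdir': array([-0.001,  0.   , -1.   ]), 'yaw': -74.8, 'ydir': array([ 0.965,  0.262, -0.001]), 'F': array([0.5, 0.7, 1.2]), 'w': 0.0941, 'q': array([ 0.7 ,  0.13, -0.33,  1.88,  0.05,  1.14, -0.95])}
sifter -0.5025112702639244 0.02320802054304289
0.7473194313009813 -0.3754054769891895 [0.00775988 0.01469605 0.00684957]
[190.3   4.2] [165   0  68  14 499] [ 0.5651 -0.1096  0.117 ] 109.52 [0.008  0.0459] 0.11708206301110247
[323.5 179.9] [ 317  136   14   91 1211] [ 0.4455 -0.2599  0.117 ] -164.72 [0.0133 0.0887] 0.11777922805227714
[244.8 310. ] [208 291  75  38 998] [ 0.2798 -0.2147  0.117 ] 129.31 [0.0162 0.0873] 0.11748179245581619
```

View pics/w14.png

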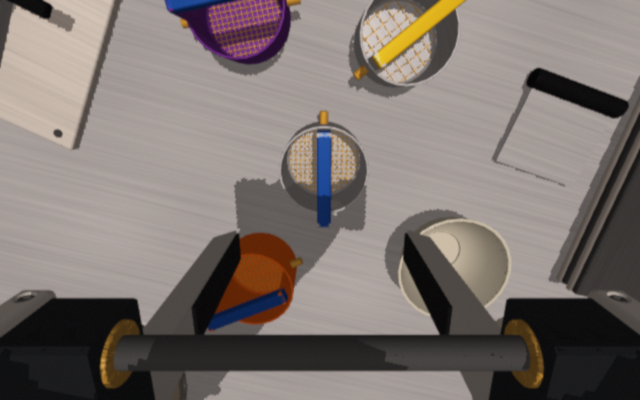

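```bash
python3 -c "
from h import *
from workcell import robot
st=robot.get_state()
print(rows(st,[.444,-.2596,.189],np.radians(-74.8)))"
```

```text
(array([17.06, -0.05,  0.32]), array([ 0.009, -0.   ,  0.005]))
```

```bash
python3 -m jog '4 0 0.3 0 0 0 5;9 0 0.3 0 0 0 5;13 0 0.3 0 0 0 5;16 0 0.3 0 0 0 5;17 0 0.3 0 0 0 5;17 0 0.3 0 0 0 5;17 0 0.3 0 0 0 5'; python3 s.py w15
```

```text
t: 15.05
eef_pos: [0.445, -0.2599, 0.1909]
orientation: [1.011, 1.322, -1.011]
ft_force: [-0.8, 0.2, 0.1]
width: 0.05
{'t': 15.05, 'p': array([ 0.445 , -0.2599,  0.1909]), 'xdir': array([ 6.e-04, -1.e-03, -1.e+00]), 'yaw': -74.78, 'ydir': array([0.965, 0.263, 0.   ]), 'F': array([-0.8,  0.2,  0.1]), 'w': 0.05, 'q': array([ 0.67,  0.32, -0.32,  2.05,  0.14,  0.79, -1.03])}
sifter -0.5049616368434305 0.021091895849494877
0.04990257648702312 0.7860791610356604 [ 0.02958862  0.03366241 -0.04582121]
```

View pics/w15.png

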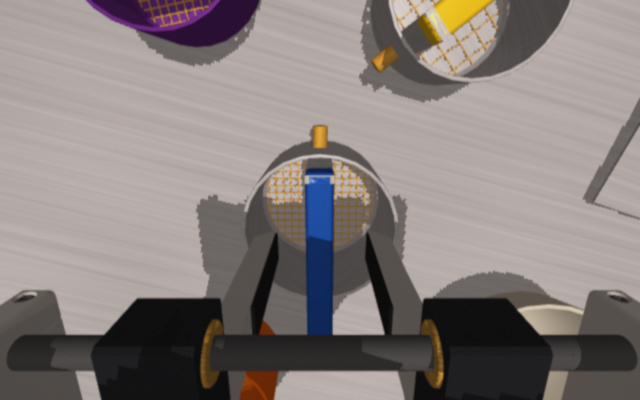

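```bash
python3 -m jog '0.1 0 0 0 0 0 0;0.1 0 0 0 0 0 0;0.1 0 0 0 0 0 0;0.1 0 0 0 0 0 0;0.1 0 0 0 0 0 0;0.1 0 0 0 0 0 0'; python3 s.py w16
python3 - <<'E'
from h import *
for n in("w15","w16"):
    w=load(n);st=w["st"];im=w["pixels"];hsv=cv2.cvtColor(im,cv2.COLOR_BGR2HSV)
    A=R.from_rotvec(st["orientation"]).as_matrix()
    m=cv2.inRange(hsv,(100,100,30),(125,255,255));m[:,:290]=0;m[:,350:]=0;m[:150]=0
    ys,xs=np.where(m>0);print(n,ys.min(),xs[ys<ys.min()+6].mean())
    q=(plane(w,[(xs[ys<ys.min()+6].mean(),ys.min())],.117,st)-st["eef_pos"])@A;print("bar end tool y",q.round(4),"centre off",q[0,1]-.049)
    m=cv2.inRange(hsv,(10,120,80),(28,255,255));m[:,:300]=0;m[:,345:]=0;m[:110]=0;m[150:]=0
    ys,xs=np.where(m>0);q=(plane(w,[(xs.mean(),ys.min())],.044,st)-st["eef_pos"])@A;print("lug",xs.mean(),ys.min(),ys.max(),q.round(4),q[0,1]-.064)
E
```

```text
t: 15.7
eef_pos: [0.444, -0.2598, 0.1884]
orientation: [1.011, 1.324, -1.013]
ft_force: [-1.1, 2.9, 1.7]
width: 0.0141
{'t': 15.7, 'p': array([ 0.444 , -0.2598,  0.1884]), 'xdir': array([-1.2e-03, -1.0e-04, -1.0e+00]), 'yaw': -74.83, 'ydir': array([ 0.965,  0.262, -0.001]), 'F': array([-1.1,  2.9,  1.7]), 'w': 0.0141, 'q': array([ 0.67,  0.33, -0.32,  2.05,  0.14,  0.79, -1.03])}
sifter -0.5051491750686695 0.02207447583206672
2.632884515894705 1.6774033396257868 [ 0.54308948  0.19673709 -0.02707323]
w15 168 319.23489932885906
bar end tool y [[0.0739 0.0504 0.0001]] centre off 0.0014316668106051575
lug 319.52272727272725 125 147 [[ 0.1469  0.0637 -0.    ]] -0.00027525842755805885
w16 167 321.0662251655629
bar end tool y [[0.0714 0.0514 0.0009]] centre off 0.002446040212389082
lug 320.6553846153846 124 146 [[0.1443 0.0646 0.0007]] 0.0005956940078051254
```

```bash
python3 -m jog '-2 0 0 0 0 0 0;-6 0 0 0 0 0 0;-11 0 0 0 0 0 0;-16 0 0 0 0 0 0;-18 0 0 0 0 0 0;-18 0 0 0 0 0 0';python3 s.py w17;  python3 -c "
from h import *
from workcell import robot
st=robot.get_state()
print(rows(st,[.5617,.231,.375],np.radians(-61.1)))"
```

```text
t: 16.35
eef_pos: [0.4449, -0.2604, 0.3711]
orientation: [1.011, 1.318, -1.012]
ft_force: [0.5, 0.5, -4.6]
width: 0.0141
{'t': 16.35, 'p': array([ 0.4449, -0.2604,  0.3711]), 'xdir': array([ 0.003 , -0.0029, -1.    ]), 'yaw': -74.85, 'ydir': array([0.965, 0.261, 0.002]), 'F': array([ 0.5,  0.5, -4.6]), 'w': 0.0141, 'q': array([ 0.71,  0.12, -0.34,  1.86,  0.05,  1.16, -0.95])}
sifter -0.505500455692742 0.021040715662597517
0.6286820559150742 -0.41246900188602564 [-0.02219684  0.0439855  -0.02651168]
(array([ -0.69,  24.18, -44.33]), array([-1.718,  0.01 ,  0.002]))
```

View pics/w17.png

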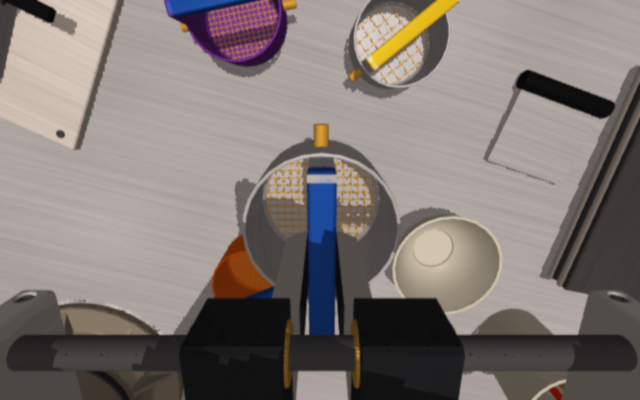

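```bash
python3 -m jog '0 1 -2 0 0 0 0;0 3 -5.5 -0.2 0 0 0;0 5 -9 -0.5 0 0 0;-0.4 7.2 -13 -0.8 0 0 0;-0.6 9.4 -17 -1 0 0 0;-0.7 11.6 -21 -1.3 0 0 0;-0.7 13.8 -25 -1.5 0 0 0;-0.7 16 -29 -1.7 0 0 0';  python3 -c "
from h import *
from workcell import robot
st=robot.get_state()
print(info(st),rows(st,[.5617,.231,.375],np.radians(-61.1)))"
```

```text
t: 17.2
eef_pos: [0.5222, 0.0633, 0.3729]
orientation: [0.83, 1.409, -0.834]
ft_force: [0.8, 0.1, -3.7]
width: 0.0137
{'t': 17.2, 'p': array([0.5222, 0.0633, 0.3729]), 'xdir': array([-3.9e-03, -5.0e-04, -1.0e+00]), 'yaw': -61.18, 'ydir': array([ 0.876,  0.482, -0.004]), 'F': array([ 0.8,  0.1, -3.7]), 'w': 0.0137, 'q': array([ 0.31,  0.17, -0.62,  1.82,  0.11,  1.19, -1.41])} (array([ -0.23,  11.54, -12.79]), array([-0.009, -0.011,  0.026]))
```

```bash
python3 -m jog '-0.2 3 -3.3 0 0 0.02 0;-0.2 6 -6.6 0 0 0.02 0;-0.2 9 -9.9 0 0 0.02 0;-0.2 11 -12 0 0 0.02 0;-0.2 11.5 -12.8 0 0 0.02 0;-0.2 11.5 -12.8 0 0 0.02 0;-0.2 11.5 -12.8 0 0 0.02 0'; python3 s.py w18; python3 -c "
from h import *
from workcell import robot
st=robot.get_state()
print(rows(st,[.5617,.231,.375],np.radians(-61.1)))
for n in('top','side'):
  im=robot.get_image(n);save(im,n+'18')
  p=im['pixels'];p=p[130:270,130:330] if n=='top' else p[200:380,120:340]
  cv2.imwrite(f'pics/{n}18z.png',cv2.resize(p,None,fx=3.2,fy=3.2,interpolation=cv2.INTER_CUBIC))
"
```

```text
t: 17.9
eef_pos: [0.5618, 0.2281, 0.3756]
orientation: [0.832, 1.406, -0.833]
ft_force: [0.2, -0.9, -4.0]
width: 0.0138
{'t': 17.9, 'p': array([0.5618, 0.2281, 0.3756]), 'xdir': array([-6.e-04, -2.e-04, -1.e+00]), 'yaw': -61.26, 'ydir': array([ 0.877,  0.481, -0.001]), 'F': array([ 0.2, -0.9, -4. ]), 'w': 0.0138, 'q': array([ 0.05,  0.33, -0.68,  1.64,  0.22,  1.25, -1.75])}
sifter -0.0036472080361351637 0.00045419474389391196
-0.8378386728935522 -0.353233093464195 [-0.02429288  0.00148739  0.00718741]
(array([ 0.11,  0.13, -0.3 ]), array([-0.026,  0.001, -0.001]))
```

View pics/w18.png

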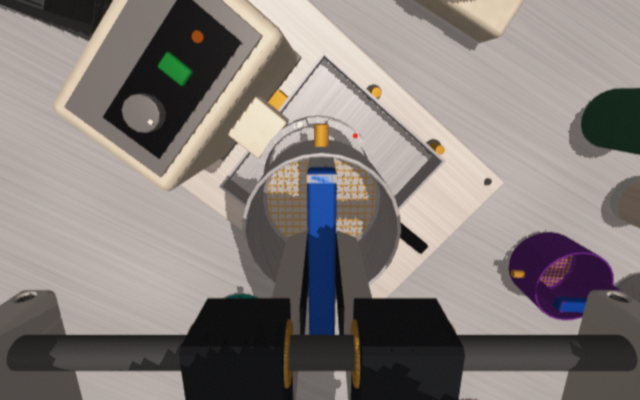

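View pics/side18z.png

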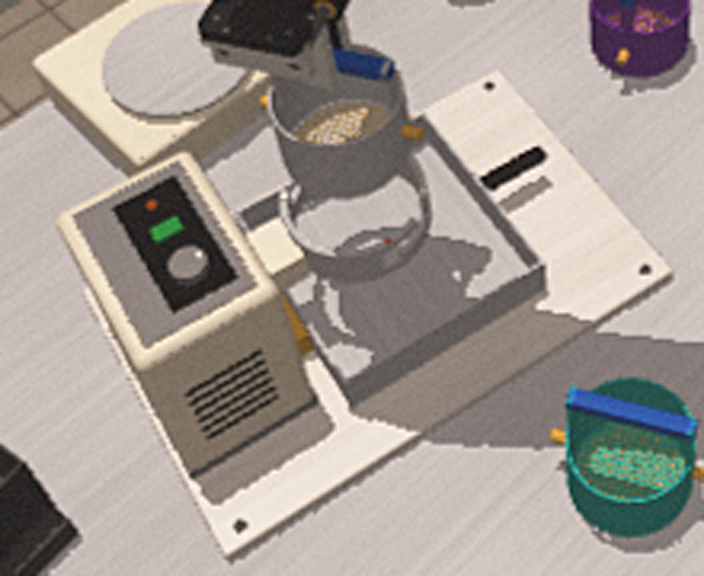

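```bash
python3 -m jog '1 0.1 -0.3 0 0 0 0;3 0.1 -0.3 0 0 0 0;4 0.1 -0.3 0 0 0 0;4.5 0.1 -0.3 0 0 0 0;5 0.1 -0.3 0 0 0 0;5 0.1 -0.3 0 0 0 0'; python3 s.py w19;python3 -c "
from h import *
from workcell import robot
st=robot.get_state()
print(rows(st,[.5617,.231,.295],np.radians(-61.1)))"
```

```text
t: 18.65
eef_pos: [0.5615, 0.2324, 0.3268]
orientation: [0.833, 1.405, -0.831]
ft_force: [0.2, -0.4, -3.6]
width: 0.0135
{'t': 18.65, 'p': array([0.5615, 0.2324, 0.3268]), 'xdir': array([ 1.1e-03,  9.0e-04, -1.0e+00]), 'yaw': -61.24, 'ydir': array([0.877, 0.481, 0.001]), 'F': array([ 0.2, -0.4, -3.6]), 'w': 0.0135, 'q': array([ 0.03,  0.37, -0.68,  1.7 ,  0.25,  1.16, -1.78])}
sifter 0.0005056068130013937 0.0015401220315563295
-0.34722698444912337 -0.25482438759584974 [ 0.04017075  0.05148858 -0.02256939]
(array([ 3.23, -0.07,  0.14]), array([-0.017, -0.001, -0.014]))
```

View pics/w19.png

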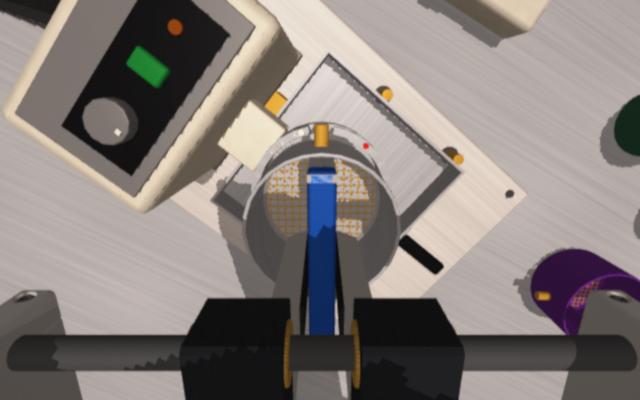

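```bash
python3 -m jog '0.6 0 0.1 0 0 0 0;1.2 -0.05 0.1 0 0 0 0;1.8 -0.05 0.1 0 0 0 0;2.4 -0.05 0.1 0 0 0 0;2.9 -0.05 0.1 0 0 0 0;2.9 -0.05 0.1 0 0 0 0'; python3 s.py w20;python3 -c "
from h import *
from workcell import robot
st=robot.get_state()
print(rows(st,[.5617,.231,.265],np.radians(-61.1)))"
```

```text
t: 19.3
eef_pos: [0.5613, 0.2312, 0.2972]
orientation: [0.832, 1.406, -0.831]
ft_force: [0.8, 0.2, -3.6]
width: 0.0138
{'t': 19.3, 'p': array([0.5613, 0.2312, 0.2972]), 'xdir': array([ 3.e-04,  6.e-04, -1.e+00]), 'yaw': -61.23, 'ydir': array([0.877, 0.481, 0.001]), 'F': array([ 0.8,  0.2, -3.6]), 'w': 0.0138, 'q': array([ 0.02,  0.39, -0.67,  1.74,  0.27,  1.1 , -1.8 ])}
sifter -0.0006814949653856902 0.0014526570747651214
0.3256590281197496 -0.7980333671752985 [-0.02717275 -0.04721451  0.01269404]
(array([ 3.27, -0.  ,  0.04]), array([-0.016, -0.003, -0.009]))
```

View pics/w20.png

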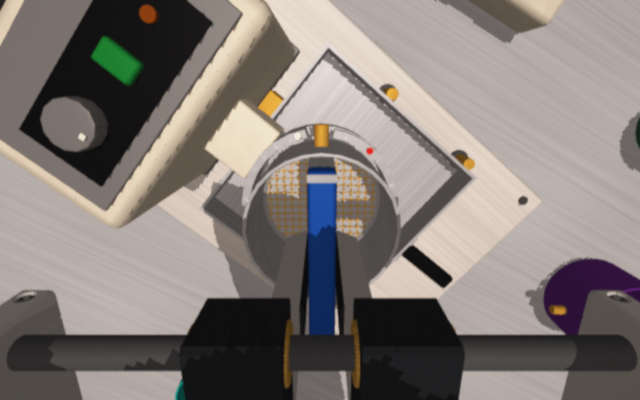

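```bash
python3 -m jog '0.6 0 0.04 0 0 0 0;1.2 0 0.04 0 0 0 0;1.7 0 0.04 0 0 0 0;2.2 0 0.04 0 0 0 0;2.6 0 0.04 0 0 0 0;2.6 0 0.04 0 0 0 0'; python3 s.py w21
```

```text
t: 19.95
eef_pos: [0.5616, 0.2309, 0.2714]
orientation: [0.833, 1.406, -0.831]
ft_force: [0.1, -0.4, -3.6]
width: 0.0142
{'t': 19.95, 'p': array([0.5616, 0.2309, 0.2714]), 'xdir': array([ 6.e-04,  7.e-04, -1.e+00]), 'yaw': -61.23, 'ydir': array([0.877, 0.481, 0.001]), 'F': array([ 0.1, -0.4, -3.6]), 'w': 0.0142, 'q': array([ 0.02,  0.42, -0.66,  1.76,  0.29,  1.06, -1.81])}
sifter -0.0009056732913144265 0.0011100175251043066
-0.33520046597280817 -0.1723354147954788 [ 0.00761534 -0.01336666 -0.04093798]
```

View pics/w21.png

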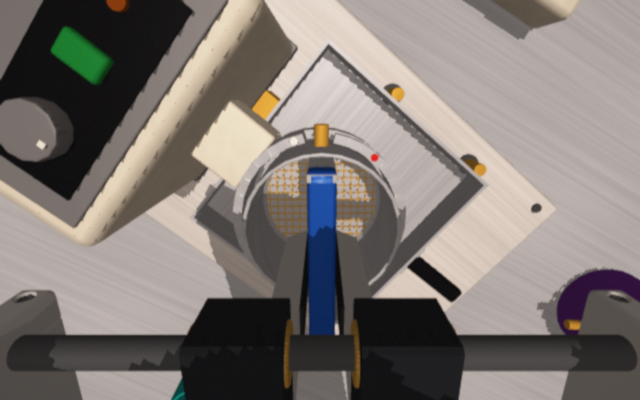

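```bash
python3 -m jog '0.3 0 0 0 0 0 0;0.5 0 0 0 0 0 0;0.6 0 0 0 0 0 0;0.6 0 0 0 0 0 0'; python3 s.py w22
```

```text
t: 20.4
eef_pos: [0.5618, 0.231, 0.266]
orientation: [0.833, 1.405, -0.831]
ft_force: [0.1, -0.7, -4.1]
width: 0.0136
{'t': 20.4, 'p': array([0.5618, 0.231 , 0.266 ]), 'xdir': array([ 1.3e-03,  9.0e-04, -1.0e+00]), 'yaw': -61.23, 'ydir': array([0.877, 0.481, 0.002]), 'F': array([ 0.1, -0.7, -4.1]), 'w': 0.0136, 'q': array([ 0.01,  0.42, -0.66,  1.77,  0.3 ,  1.05, -1.82])}
sifter -0.0007616000803469741 0.0009839440804020863
-0.6302544784071705 -0.2215614920509331 [-0.02544607 -0.03625328  0.03533036]
```

```bash
python3 -m jog '0 0 0 0.6 0 0 0;0 0 0 1.2 0 0 0;0 0 0 1.8 0 0 0;0 0 -0.03 2.4 0 0 0;0 0 -0.03 3 0 0 0;0 0 -0.05 3.5 0 0 0;0 0 -0.05 4 0 0 0;0 0 -0.05 4 0 0 0'; python3 s.py w23
```

```text
t: 21.25
eef_pos: [0.5616, 0.2316, 0.2663]
orientation: [1.253, 1.181, -1.25]
ft_force: [0.2, -0.4, -3.9]
width: 0.0135
{'t': 21.25, 'p': array([0.5616, 0.2316, 0.2663]), 'xdir': array([ 0.0017,  0.001 , -1.    ]), 'yaw': -93.3, 'ydir': array([ 0.998, -0.058,  0.002]), 'F': array([ 0.2, -0.4, -3.9]), 'w': 0.0135, 'q': array([-0.07,  0.4 , -0.54,  1.77,  0.24,  1.03, -2.33])}
sifter -0.00024184136995385012 0.001311849974589902
-0.32764363893427384 -0.2276651552903363 [ 0.02339226  0.01733423 -0.00214851]
```

View pics/w23.png

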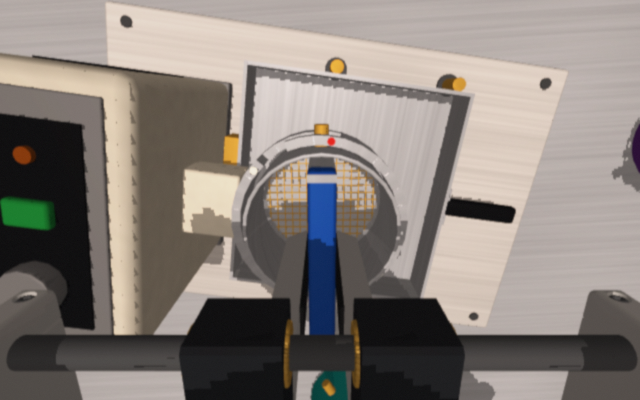

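```bash
python3 -m jog '0 0 0 0.4 0 0 0;0 0 0 0.8 0 0 0;0 0 0 0.98 0 0 0;0.1 0 0 0.98 0 0 0;0.3 0 0 0.98 0 0 0;0.5 0 0 0.98 0 0 0;0.6 0 0 0.98 0 0 0;0.6 0 0 0.98 0 0 0'; python3 s.py w24
```

```text
t: 22.1
eef_pos: [0.5615, 0.2316, 0.2599]
orientation: [1.351, 1.112, -1.349]
ft_force: [0.1, 1.8, -4.6]
width: 0.0138
{'t': 22.1, 'p': array([0.5615, 0.2316, 0.2599]), 'xdir': array([ 0.0011,  0.0011, -1.    ]), 'yaw': -101.05, 'ydir': array([ 0.981, -0.192,  0.001]), 'F': array([ 0.1,  1.8, -4.6]), 'w': 0.0138, 'q': array([-0.09,  0.4 , -0.51,  1.78,  0.23,  1.02, -2.46])}
sifter -0.0003102564038680651 0.0013479025671776492
1.7902543340130292 0.23038640340807315 [ 0.38229666 -0.01185866 -0.00454256]
```

View pics/w24.png

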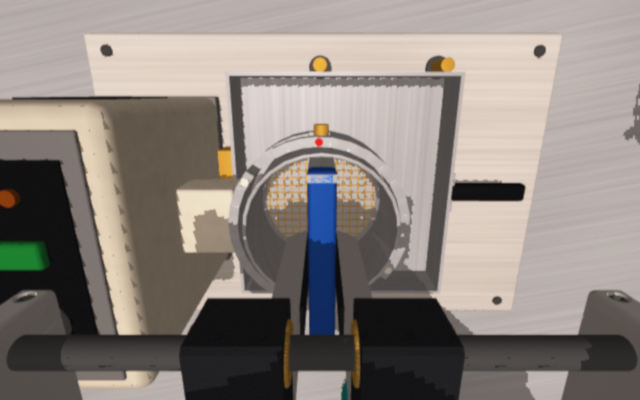

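```bash
python3 -m jog '0.15 0 0 0 0 0 0;0.2 0 0 0 0 0 0;0.2 0 0 0 0 0 0'; python3 s.py w25; python3 -m jog '0 0 0 0 0 0 1.8;0 0 0 0 0 0 2.6;0 0 0 0 0 0 3.4;0 0 0 0 0 0 4.5;0 0 0 0 0 0 4.5;-2 0 0 0 0 0 4.5;-5 0 0 0 0 0 4.5;-9 0 0 0 0 0 4.5'; python3 s.py w26
```

```text
t: 22.45
eef_pos: [0.5617, 0.2316, 0.2583]
orientation: [1.352, 1.111, -1.348]
ft_force: [1.8, 0.4, -2.6]
width: 0.0139
{'t': 22.45, 'p': array([0.5617, 0.2316, 0.2583]), 'xdir': array([ 0.0017,  0.0012, -1.    ]), 'yaw': -101.07, 'ydir': array([ 0.981, -0.192,  0.001]), 'F': array([ 1.8,  0.4, -2.6]), 'w': 0.0139, 'q': array([-0.09,  0.4 , -0.51,  1.78,  0.23,  1.01, -2.46])}
sifter -0.000234903495255387 0.0011788739922166636
0.7386217680467461 -1.7100307867526996 [ 0.30590249 -0.10112843 -0.0018298 ]
t: 23.3
eef_pos: [0.5609, 0.2311, 0.3479]
orientation: [1.349, 1.112, -1.351]
ft_force: [0.2, -0.3, 0.1]
width: 0.0448
{'t': 23.3, 'p': array([0.5609, 0.2311, 0.3479]), 'xdir': array([-1.2e-03,  1.0e-04, -1.0e+00]), 'yaw': -101.07, 'ydir': array([ 0.981, -0.192, -0.001]), 'F': array([ 0.2, -0.3,  0.1]), 'w': 0.0448, 'q': array([-0.07,  0.32, -0.53,  1.68,  0.17,  1.18, -2.41])}
sifter -0.0008965780698909567 0.0018720169160373176
-0.22247683012044892 -0.2883404668959608 [ 0.04645958  0.00724389 -0.03853449]
```

View pics/w26.png

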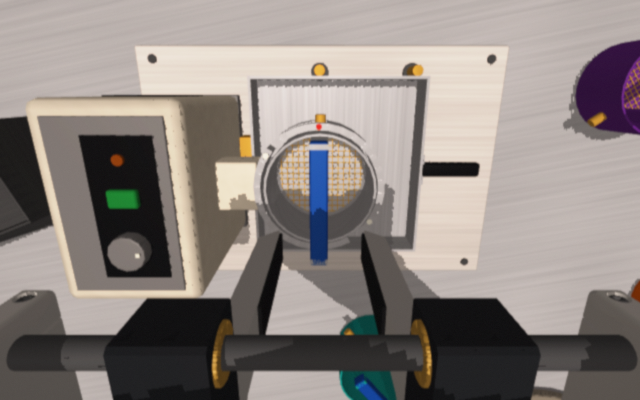

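```bash
python3 -m jog '-4 -1 0 -0.5 0 0 4.5;-8 -3 0 -1 0 0 4.5;-8 -5 0 -1.5 0 0 4.5;-8 -5 0 -2 0 0 4.5;-8 -5 0 -2 0 0 4.5;-8 -5 0 -2 0 0 4.5'; python3 s.py w27
python3 - <<'E'
from h import *
from workcell import robot
h=np.radians(78.9);X=np.array([np.cos(h),np.sin(h)]);Y=np.array([-X[1],X[0]]);O=np.array([.5629,.2316])
def toS(p): d=p[:,:2]-O; return (np.c_[d@X,d@Y]*1000).round(1)
for n in("w26","w27"):
    w=load(n);st=w["st"];im=w["pixels"];hsv=cv2.cvtColor(im,cv2.COLOR_BGR2HSV);P=cloud(w,st)
    m=cv2.inRange(hsv,(100,110,30),(125,255,255))&((P[...,2]>.15)*255).astype(np.uint8)
    k,l,s,c=cv2.connectedComponentsWithStats(m);i=1+np.argmax(s[1:,4])
    ys,xs=np.where(l==i);z=P[ys,xs,2];p=plane(w,np.c_[xs,ys],.187,st)
    a,v=np.linalg.eigh(np.cov(p[:,:2].T));q=toS(p)
    print(n,c[i],"z",np.percentile(z,[10,50,90]).round(4),q.mean(0),np.degrees(np.arctan2(v[1,1],v[0,1]))-78.9,"z by y",np.median(z[q[:,1]<-25]),np.median(z[q[:,1]>25]))
for n in('top','side'):
  im=robot.get_image(n);save(im,n+'27')
  p=im['pixels'];p=p[130:290,130:400] if n=='top' else p[200:380,120:340]
  cv2.imwrite(f'pics/{n}27z.png',cv2.resize(p,None,fx=2.9,fy=2.9,interpolation=cv2.INTER_CUBIC))
w=load("w27");cv2.imwrite("pics/w27z.png",cv2.resize(w["pixels"][20:260,200:520],None,fx=2.4,fy=2.4,interpolation=cv2.INTER_CUBIC))
E
```

```text
t: 23.95
eef_pos: [0.5125, 0.2407, 0.4279]
orientation: [1.149, 1.247, -1.146]
ft_force: [0.2, -0.4, -0.3]
width: 0.045
{'t': 23.95, 'p': array([0.5125, 0.2407, 0.4279]), 'xdir': array([ 1.3e-03,  8.0e-04, -1.0e+00]), 'yaw': -85.22, 'ydir': array([0.997, 0.083, 0.001]), 'F': array([ 0.2, -0.4, -0.3]), 'w': 0.045, 'q': array([-0.04,  0.21, -0.6 ,  1.66,  0.12,  1.31, -2.15])}
sifter -0.0007973803857749853 0.05118309930324125
-0.4004980475133395 -0.2413576470936993 [0.04146668 0.02013399 0.00424158]
w26 [318.45995893 204.93172485] z [0.1868 0.1876 0.1885] [ 0.20965092 -1.12818275] 89.87676353045526 z by y 0.18771370351413977 0.18759607884025106
w27 [334.6028169  129.19084507] z [0.1867 0.1877 0.1887] [ 0.44204225 -1.96711268] 90.0934784394538 z by y 0.1877770566627544 0.18765345543061876
```

View pics/w27.png

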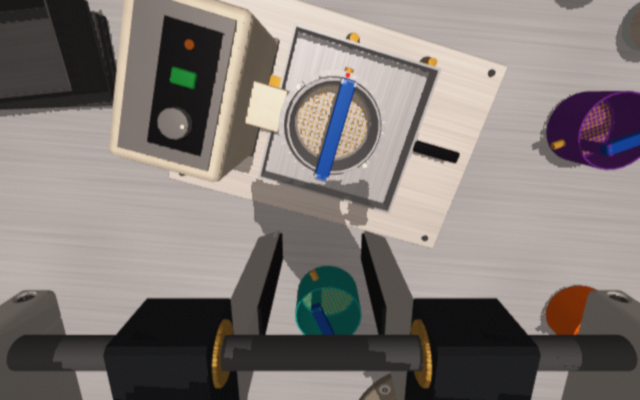

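View pics/side27z.png

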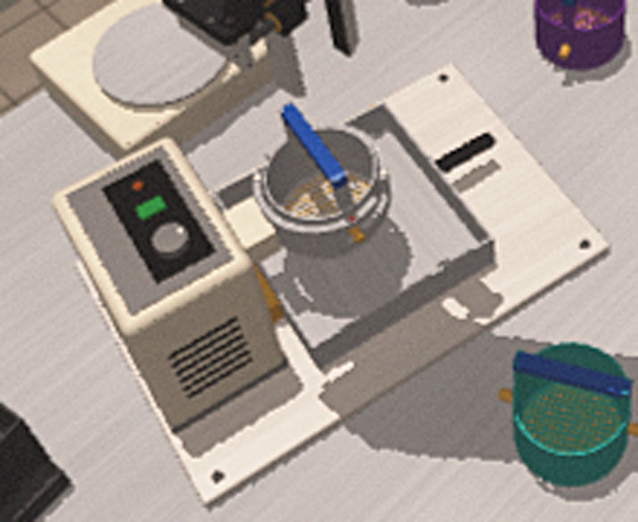

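View pics/top27z.png

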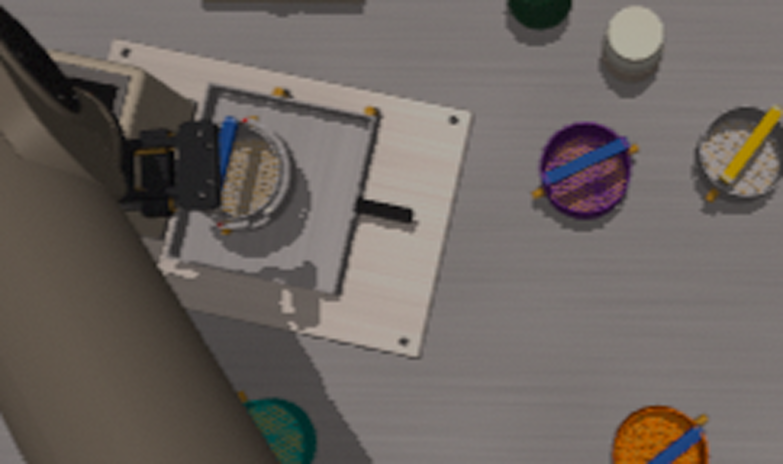

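View pics/w27z.png

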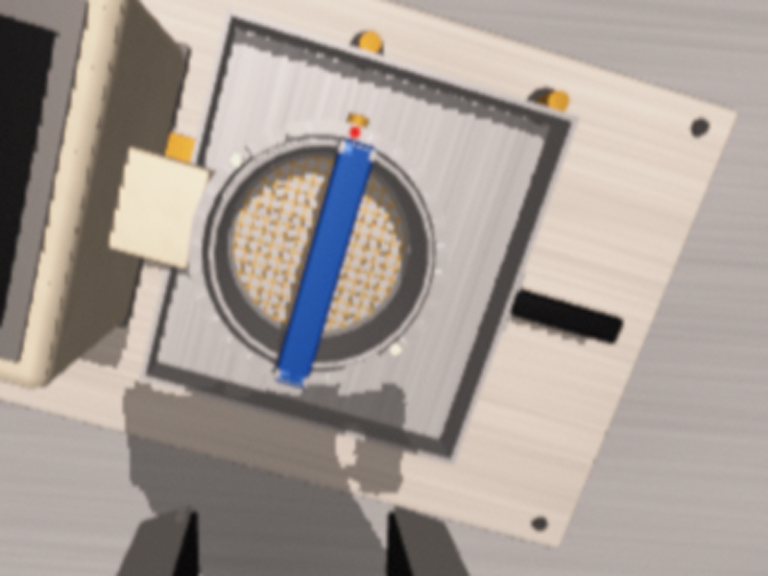

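Run:
```python
from h import *
h=np.radians(78.9);X=np.array([np.cos(h),np.sin(h)]);Y=np.array([-X[1],X[0]]);O=np.array([.5629,.2316])
w=load("w27");st=w["st"]
def S(x,y,z): return [*(O+x*X+y*Y),z]
e=proj(w,[S(.075,-.1,.056),S(-.115,-.1,.056),S(-.115,.1,.056),S(.075,.1,.056),S(-.18,0,.056),S(-.105,-.106,.044),S(0,-.106,.044)],st)
print("expected in zoom",((e-[200,20])*2.4).round(0))
```

```text
expected in zoom [[226.   6.]
 [579. 116.]
 [453. 464.]
 [138. 378.]
 [621. 332.]
 [558. 101.]
 [370.  42.]]
```

Run:
```python
from h import *
h=np.radians(78.9);X=np.array([np.cos(h),np.sin(h)]);Y=np.array([-X[1],X[0]]);O=np.array([.5629,.2316])
for n in("w1","w13","w27"):
    w=load(n);P=cloud(w,w["st"]);d=P[...,:2]-O;x=d@X*1000;y=d@Y*1000;z=P[...,2]
    m=(z>.050)&(z<.060)&(abs(x)<140)&(abs(y)<140)&(w["depth"]>0)
    print(n,m.sum(),"rim z",np.median(z[m]).round(4))
    for x0 in range(-100,80,30):
        s=m&(abs(x-x0)<8)
        for sg in(-1,1):
            k=s&(y*sg>60)
            if k.sum()>5: print("x",x0,"side",sg,k.sum(),np.percentile(y[k],[2,50,98]).round(1),end=" | ")
        print()
    for y0 in(-80,-50,50,80):
        s=m&(abs(y-y0)<8)
        for sg in(-1,1):
            k=s&((x+20)*sg>60)
            if k.sum()>5: print("y",y0,"end",sg,np.percentile(x[k],[2,50,98]).round(1),end=" | ")
        print()
```

```text
w1 1407 rim z 0.0567
x -100 side -1 34 [-80.5 -78.9 -77.4] | x -100 side 1 41 [115.9 117.4 120. ] | 
x -70 side -1 37 [-82.8 -81.  -79.5] | x -70 side 1 36 [114.1 115.1 117. ] | 
x -40 side -1 42 [-84.5 -82.9 -81.5] | x -40 side 1 35 [112.  113.1 115.5] | 
x -10 side -1 44 [-87.4 -85.  -83.5] | x -10 side 1 48 [109.8 110.8 113.5] | 
x 20 side -1 45 [-89.4 -86.9 -85.6] | x 20 side 1 52 [107.5 108.7 111.5] | 
x 50 side 1 118 [ 61.3  89.2 108.8] | 
y -80 end -1 [-137.8 -109.3  -81.5] | 
y -50 end 1 [93.7 93.8 94. ] | 
y 50 end 1 [42.8 44.3 93.8] | 
y 80 end -1 [-140.  -139.8 -139.2] | y 80 end 1 [44.8 46.1 94.8] | 
w13 2222 rim z 0.0567
x -100 side -1 39 [-99.8 -97.9 -96.7] | x -100 side 1 37 [96.9 97.4 99.9] | 
x -70 side -1 41 [-99.8 -97.5 -96.6] | x -70 side 1 39 [ 96.8  97.6 100. ] | 
x -40 side -1 44 [-99.9 -97.8 -96.5] | x -40 side 1 43 [ 96.7  97.6 100.2] | 
x -10 side -1 45 [-99.8 -97.6 -96.7] | x -10 side 1 43 [ 96.8  97.6 100. ] | 
x 20 side -1 53 [-100.   -97.5  -96.7] | x 20 side 1 49 [ 96.7  97.6 100.1] | 
x 50 side -1 52 [-99.8 -97.7 -96.6] | x 50 side 1 53 [ 96.9  98.1 10
[... 346 characters left out ...]
x -100 side 1 36 [ 97.3  98.5 100.4] | 
x -70 side -1 46 [-99.4 -97.6 -96.4] | x -70 side 1 40 [ 97.   98.  100.3] | 
x -40 side -1 47 [-99.4 -97.5 -96.3] | x -40 side 1 40 [ 96.9  98.  100.5] | 
x -10 side -1 46 [-99.5 -97.6 -96.4] | x -10 side 1 38 [ 97.1  98.2 100.3] | 
x 20 side -1 45 [-99.4 -97.7 -96.4] | x 20 side 1 41 [ 97.   98.  100.5] | 
x 50 side -1 47 [-99.4 -97.7 -96.3] | x 50 side 1 42 [ 97.1  98.  100.4] | 
y -80 end -1 [-114.9 -112.2 -111.6] | y -80 end 1 [72.  73.3 95.6] | 
y -50 end -1 [-114.9 -112.3 -111.5] | y -50 end 1 [72.  73.9 94.2] | 
y 50 end -1 [-114.7 -112.4 -111.6] | y 50 end 1 [71.9 74.  94.3] | 
y 80 end -1 [-115.  -112.5 -111.5] | y 80 end 1 [71.9 73.3 94.6] |
```

```bash
python3 -c "
from workcell import robot
print(robot.sign_off())"
```

```text
the job is handed in; nothing more can be done
None
```

The pan is home and the blue-handled fine sieve is locked in the collar. I let go of both and handed the job in at about 24 s.

**Pan:** I slid it in by its handle, pushed it onto the end stop (35 N reading), then pushed its side onto both pins (25 N reading). The first push by the handle left the pan a few degrees skewed and it jammed about 18 mm short, so I let go and finished it by pushing on its walls. Depth from the wrist camera afterwards puts the sides at about y ±100 mm and the ends at x -115 and 75 mm, parallel to the sifter, which matches home.

**Sieve:** Its lugs went down through the entry slots, I turned it 40° clockwise, and both lugs dropped into the notches without noticeable resistance. After release the top of the bar read 187.7 mm (187 mm expected). It was level and lay along the sifter's y axis to within 0.2°.

**Checks that disagreed:** Pan corners picked by eye in the pictures came out 2–4 mm inside the true edges. The depth measurement did not show this, and I relied on it. The bar's centre read 1–2 mm off the collar axis along the bar, within the play of the fit.

I did not touch the yellow-handled sieve, the look-alikes or the other things on the bench, and none looked moved in the last pictures.

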